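Load the lid coder with the cassette from its recessed rack

ROBOT

A 6-joint arm with a two-finger parallel gripper is mounted at the origin on a cart in front of the work surface, level with it; the furniture and walls round the work are solid. World frame = base frame: x ahead of the robot, y to its left, z up, the work surface at z = 0. Lengths are in m, angles in rad, forces in N, time in s.
With the tool pointing down it reaches from about 0.225 to 0.875 m from the base axis. Payload 3.4 kg.
Tool frame: the origin (TCP) lies at the very end of the fingers, on their centre line; the grasp point (between the pads) lies 19 mm behind it; z points along the fingers, y is the direction in which the jaws open and shut (so a half turn about z gives the same grasp; the last joint's range is limited). The gripper opens to 85 mm and grips with 20 to 120 N. Pads are 22 mm wide; open, the fingers measure 114 mm over their backs; the gripper's body (76 mm by 85 mm) begins 54 mm behind the grasp point. The pads swing forward as they close: fully open they stand 13 mm farther back than shut.
Start: joints at [1.015, 0.276, 1.505, -0, 1.361, -0.121], TCP at [0.242, 0.522, 0.231] pointing down, gripper open.
Joint ranges: [-2.89, 2.89], [-0.75, 2.08], [0.22, 2.7], [-1.18, 4.32], [0.11, 2.71], [-2.7, 2.7]. Speed limits (rad/s): [2.57, 2.57, 3.14, 3.14, 3.14, 3.14].

INTERFACE

Orientations are given as a unit quaternion [w, x, y, z].
In Python, from rig import telemetry, optics, order gives the robot as it stands.
- The arm moves only by the shell command python3 -m creep 'ROWS' [FORCE]. ROWS is a JSON object of lists of equal length, an entry for each row: "slide": the shift along the world's x, y, z normalised to -1 to 1, where 1 is 0.15 m, a list of three; "twist": the turn, a rotation vector about the world's x, y, z normalised to -1 to 1, where 1 is 360 degrees, a list of three; "fingers": the gripper's target within -1 to 1 (fully open at 1, half-way at 0, shut at -1). A call has 1 to 20 rows; each row is the pose to reach, as a shift and turn from the pose commanded when the call began, turning the shorter way round; what a row does not reach only later rows make up. A row lasts 1/10 s, in which the tool goes at most 50 mm and 8.59 degrees, less where a joint would pass 70% of its speed; a pose out of reach is approached as far as the arm can. A call with a number of a shift or a turn outside -1 to 1 is refused whole. A call with a gripper value outside its range is refused whole. The fingers move at their own pace and stop on an object; FORCE is the grip in N (left out, the last holds). Time passes only in rows, so rows that repeat a pose let the fingers close. It gives the time, the measured TCP pose, the force and the opening at its end, in the units of the state.
- telemetry.get_state(): the state, without advancing time (a new reading comes with each control period).
- optics.get_image(name): name is "scene" or "top" or "wrist"; returns a dict with "img" (420x560x3 uint8, blue, green, red), "depth" (420x560 float32, m along the optical axis (not along the pixel's ray), 0 where there is no reading), "fovy" (degrees; the focal length in pixels is half the picture's height over the tangent of half this angle, whatever the lens; pixels are square), "cx", "cy" (the principal point, pixels), "dist" ([k1, k2, p1, p2, k3] as OpenCV has them; the pictures are not rectified), "world_from_camera" (4x4, takes a point from camera to world coordinates). Camera axes: x right, y down, z forward; pixel columns grow to the right and rows downward; lengths in m; the calibration is good to about 2 mm. A picture is of the moment at which its call begins.
- order.sign_off(): hands the job in, once; it reports no verdict.
The state is a dict: "clock": time; "qpos": joint angles; "qd": joint speeds; "effort": joint torques, N m; "position": TCP position; "ee_rot": TCP orientation; "contact_force": force on the tool from outside, world axes, zero at the start; "moment": the same for the moment, N m; "width": finger opening in m.
Only numpy, scipy, OpenCV 4.12 (cv2) and the standard library are available. Lean on these libraries where they do the work, as an engineer would, in place of code of your own. Each camera call takes 0.05 s, during which the arm holds its last target.

TASK

Load the lid coder: press down on the wide ribbed head of the grey cassette, which lies flush in the white storage rack, so that its nose tips up, then lift it out by the nose and lay it flat, right way up, on the clear worktop and let go of it. Take it again by its wide head and slide it nose first into the coder's bay until the head's shoulder is fully home against the mouth, then let go. Leave everything else where it stands.

Things in the scene. Friction and masses are not known exactly. Their poses are not given: they have to be found in the camera images.
- cassette: Loose grey plastic cassette, 70-130 g, 28 mm thick, T-shaped from above: ribbed head 50 across (y), x -32 to 0 (back stepped; its top is x -26 to 0); body 36 across, x 0 to 84; nose 31 across, 22 high, to x = 89 mm. Origin: underside, centre line, in the plane of the head's shoulder (step from head to body). +x to the nose, +z out of the ribbed top. Starts level in the rack, top flush with the rack's.
- cassette_head (a point): On the cassette: centre of the head's ribbed top, at (-13, 0, 28) mm in the cassette's frame. 2 to 3 N here tip the cassette: pressed down about 10 mm it goes over centre and then rests tipped by itself in the rack, nose up at 0.38 rad (22 degrees).
- cassette_nose (a point): On the cassette: centre of its thickness near the nose, at (75, 0, 14) mm in the cassette's frame. Tipped, the top of the nose stands about 20 mm above the rack's top; its flat sides, 36 mm apart, can then be gripped from above, with the fingertips just over the rack's top.
- rack: White plastic storage rack, fixed, x -75 to 76, y -40 to 40 mm, 58 mm high. Its T-shaped recess leaves 2 to 3 mm round the cassette (no room for fingers). Origin on the worktop under a ridge across the recess's floor, +x where the nose points. Ridge 30 mm high; floor level ahead of it, behind it sloping down 22 degrees under the head. The cassette's origin starts at (-27.5, 0, 30) mm in this frame.
- coder: Lid coder, fixed, low white housing on a steel base, x -45 to 102, y -50 to 50 mm. Origin on the worktop under the centre of the bay's mouth (plane x = 0); +x is the direction of insertion. Roof top at z = 62 mm, from x = 50 on a hood to z = 84 mm. The cassette's body goes in nose first, its head stays out on the apron: home is the cassette's origin at (0, 0, 22) mm in this frame, x axes alike.
- coder_mouth (a point): Centre of the bay's mouth at floor height, (0, 0, 22) mm in the coder's frame. The bay is 40 mm wide, 32 mm high and 94 mm deep, square-edged; its floor runs out level in front of the mouth as an open apron 45 mm long, where there is room for fingers beside the head. Fingers do not fit into the bay.
- clear_spot (a point): Fixed point on the worktop (z = 0): middle of the clear surface between rack and coder, free for about 90 mm to either side (y) and 80 mm to front and back (x). Rack and coder may stand on either side of it.
- tub_strips: Bystander, leave alone: white open food tub with pale strips, 118x158x62 mm, at the back in the middle. Origin under its centre.
- sauce_1: Bystander, leave alone: red squeeze bottle, 54 diameter x 200 tall mm, at the back left. Origin under its centre.
- sauce_2: Bystander, leave alone: yellow squeeze bottle, 54 diameter x 200 tall mm, at the back left. Origin under its centre.
- kitchen_timer: Bystander, leave alone: white wind-up timer with a small dial, 62x62x42 mm, at the back left. Origin under its centre.
- foil_cups: Bystander, leave alone: stack of nested foil cups, 60 diameter x 49 tall mm, at the back right. Origin under its centre.
- label_block: Bystander, leave alone: block of paper labels, 44x61x15 mm, at the front edge, in the middle. Origin under its centre.
- marker: Bystander, leave alone: marker pen, 16x131x16 mm, at the front right. Origin under its centre.
- probe: Bystander, leave alone: probe thermometer with white body, 19x220x19 mm, at the back right. Origin under its centre.

How it is judged:
By the outcome, as a careful person would: the job done as asked, in the order asked, and still so for the second after the job is handed in, with the robot touching nothing.
It also fails if it takes over 58 s, if anything falls off the work surface, if the arm or the gripper's body presses on something with over 40 N, if the wrist force passes 120 N, or if a joint passes its speed limit or range.

## Working session

There is one attempt and no reset: what is moved stays moved. The work goes in short steps, Python scripts to look and compute and a shell command to move; the robot and the scene stay as the last step left them, time stands still between calls to the robot, and variables do not carry over. Pictures are saved under pics/ and viewed, and the job is handed in when it is done.

```bash
mkdir -p pics; ls
cat > h.py <<'E'
import numpy as np, cv2
from rig import telemetry, optics
def grab(n,name=None):
    d=optics.get_image(n)
    if name: cv2.imwrite('pics/'+name+'.png',d['img'])
    np.savez('/tmp/'+n+'.npz',**{k:np.array(v) for k,v in d.items()})
    return d
def load(n): return dict(np.load('/tmp/'+n+'.npz'))
def K(d):
    f=d['img'].shape[0]/2/np.tan(np.radians(float(d['fovy']))/2)
    return np.array([[f,0,float(d['cx'])],[0,f,float(d['cy'])],[0,0,1]])
def ray(d,u,v):
    p=cv2.undistortPoints(np.array([[[u,v]]],float),K(d),np.array(d['dist'],float))[0,0]
    T=np.array(d['world_from_camera']); return T[:3,3],T[:3,:3]@np.array([p[0],p[1],1])
def atz(d,u,v,z):
    o,r=ray(d,u,v); return o+r*(z-o[2])/r[2]
def atd(d,u,v):
    o,r=ray(d,u,v); return o+r*float(d['depth'][int(round(v)),int(round(u))])
def proj(d,P):
    T=np.linalg.inv(np.array(d['world_from_camera']))
    r,_=cv2.Rodrigues(T[:3,:3]); 
    return cv2.projectPoints(np.array(P,float).reshape(-1,1,3),r,T[:3,3],K(d),np.array(d['dist'],float))[0][:,0]
def crop(d,name,u0,v0,u1,v1,s):
    cv2.imwrite('pics/'+name+'.png',cv2.resize(d['img'][v0:v1,u0:u1],None,fx=s,fy=s,interpolation=cv2.INTER_CUBIC))
E
python3 - <<'E'
from h import *
for n in ['scene','top','wrist']:
    d=grab(n,n+'0'); print(n,d['fovy'],d['dist'],np.round(d['world_from_camera'],3).tolist())
s=telemetry.get_state(); print(s)
E
```

```text
pics
scene 44.02715393735723 [-0.2037001  0.         0.         0.         0.       ] [[0.711, -0.542, 0.447, 0.012], [-0.703, -0.559, 0.44, -0.379], [0.012, -0.627, -0.779, 0.954], [0.0, 0.0, 0.0, 1.0]]
top 51.925149068500325 [-0.10478139  0.          0.          0.          0.        ] [[-0.013, -0.997, 0.07, 0.477], [-1.0, 0.012, -0.023, 0.144], [0.022, -0.07, -0.997, 1.07], [0.0, 0.0, 0.0, 1.0]]
wrist 68.5413276757337 [0.01113268 0.         0.         0.         0.        ] [[0.42, 0.876, 0.236, 0.182], [0.907, -0.405, -0.111, 0.548], [-0.002, 0.261, -0.965, 0.374], [0.0, 0.0, 0.0, 1.0]]
{'clock': 0.15, 'qpos': array([ 1.01502724e+00,  2.76475891e-01,  1.50582978e+00,  1.73612020e-05,
        1.36069843e+00, -1.21038640e-01]), 'qd': array([ 4.43664464e-05, -5.38025413e-04, -4.18463211e-03,  1.17904922e-04,
       -3.98486271e-04, -1.31179657e-03]), 'effort': array([ 1.38652591e-03, -4.17142761e+01, -2.46033955e+01, -3.37057854e-04,
        7.69745180e-03,  4.40960079e-06]), 'position': array([0.24198556, 0.52117771, 0.2306285 ]), 'ee_rot': array([-2.42294353e-04,  2.15659318e-01,  9.76468412e-01, -6.62880628e-04]), 'contact_force': array([-0.03010994, -0.28593405,  0.72250259]), 'moment': array([ 0.00637949,  0.0141205 , -0.0311026 ]), 'width': 0.08525536188276263}
```

View pics/scene0.png

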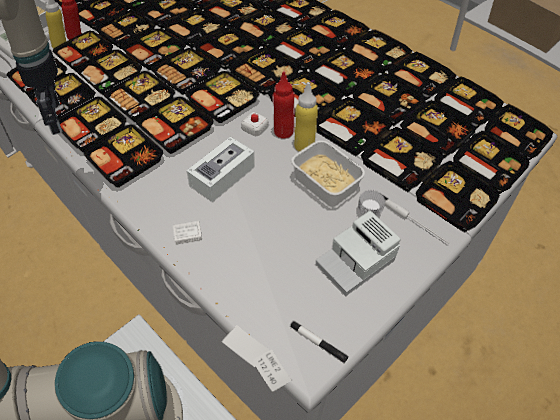

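View pics/top0.png

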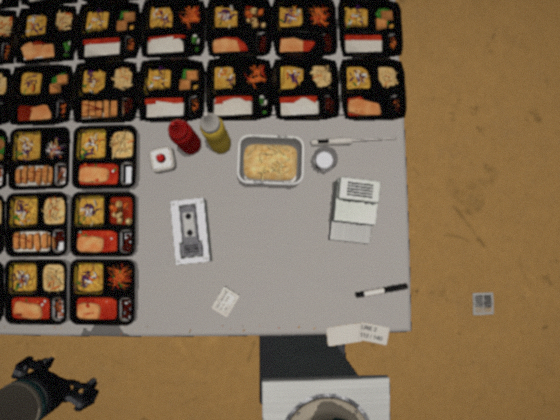

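View pics/wrist0.png

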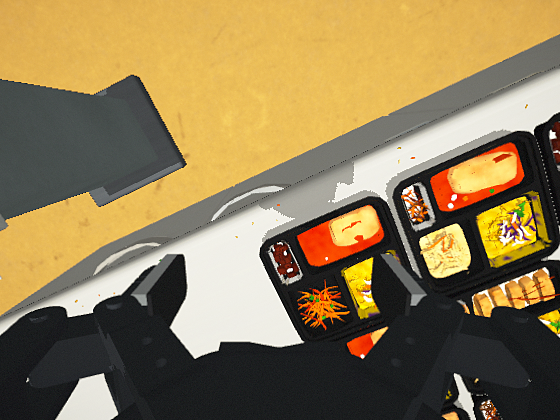

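The rack is at about (190,231) in the top picture and the coder at (355,210). I'll enlarge both.

Run:
```python
from h import *
d=load('top')
crop(d,'t_rack',160,190,220,270,7)
crop(d,'t_coder',320,165,390,250,7)
d=load('scene')
crop(d,'s_rack',180,130,260,205,7)
crop(d,'s_coder',310,200,405,295,6)
```

```text
(no output)
```

View pics/t_rack.png

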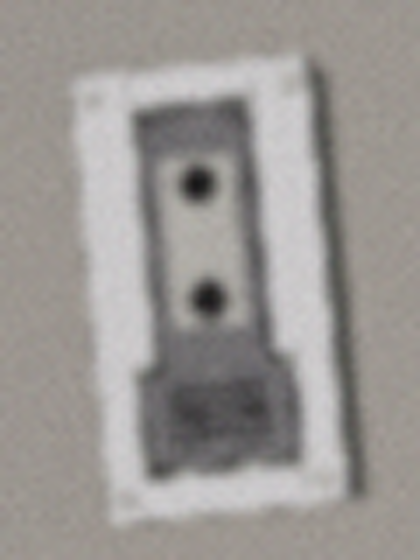

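View pics/t_coder.png

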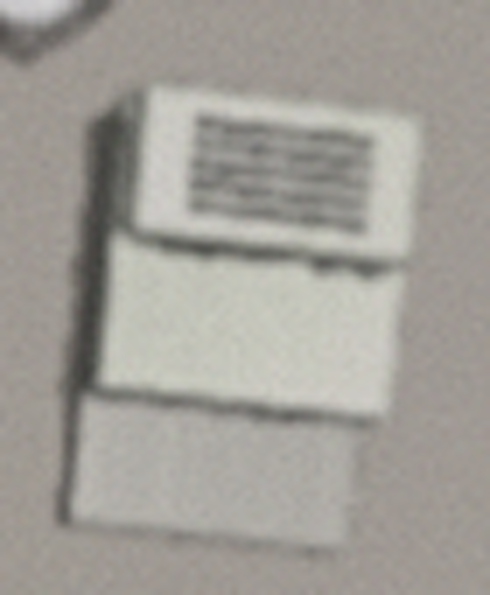

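View pics/s_rack.png

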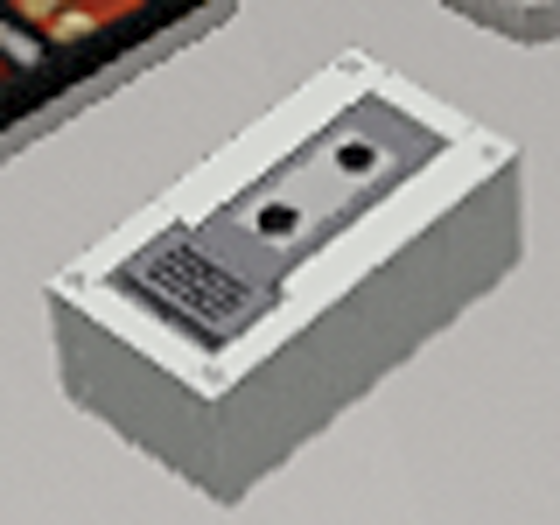

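View pics/s_coder.png

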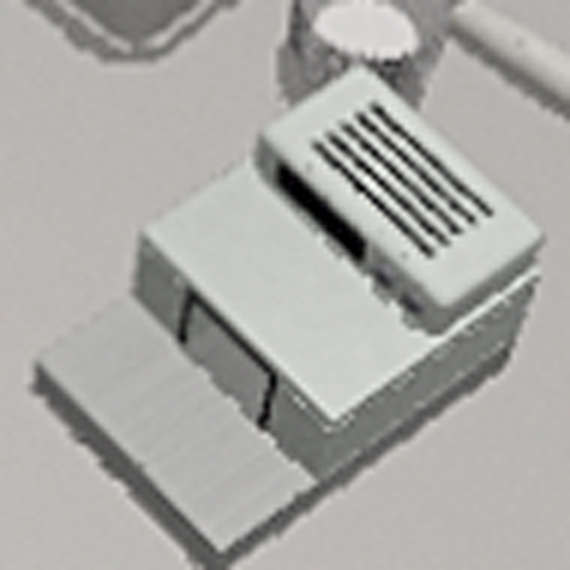

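```bash
cat > fit.py <<'E'
from h import *
from scipy.optimize import least_squares
def px(x,y,u0,v0,s): return [u0+(x+.5)/s-.5, v0+(y+.5)/s-.5]
def W(p,pts):
    c,s=np.cos(p[2]),np.sin(p[2]); pts=np.array(pts,float)
    return np.c_[p[0]+c*pts[:,0]-s*pts[:,1],p[1]+s*pts[:,0]+c*pts[:,1],pts[:,2]]
def fit(obs,p0):  # obs: list of (d,model pts,pixels)
    f=lambda p: np.concatenate([(proj(d,W(p,m))-np.array(x)).ravel() for d,m,x in obs])
    r=least_squares(f,p0,loss='soft_l1'); return r.x,r.fun.reshape(-1,2)
E
cat > m1.py <<'E'
from fit import *
t=load('top');s=load('scene')
rt=[[.076,.04,.058],[.076,-.04,.058],[-.075,-.04,.058],[-.075,.04,.058]]
A=(t,rt,[px(75,82,160,190,7),px(305,57,160,190,7),px(345,492,160,190,7),px(115,520,160,190,7)])
B=(s,rt,[px(352,46,180,130,7),px(521,150,180,130,7),px(213,401,180,130,7),px(46,288,180,130,7)])
for o in ([A],[B],[A,B]):
    p,r=fit(o,[.35,.3,0]); print('rack',p.round(4),r.round(2).tolist())
ct=[[.102,.05,.084],[.102,-.05,.084],[.05,-.05,.084],[.05,.05,.084]]
# top: roof front corners z=.062 x=0, apron front z=.022
m=[[.0,.05,.062],[0,-.05,.062],[-.045,-.05,.022],[-.045,.05,.022]]
C=(t,m,[px(95,388,320,165,7),px(388,418,320,165,7),px(345,545,320,165,7),px(62,522,320,165,7)])
D=(s,m,[px(138,235,310,200,6),px(335,425,310,200,6),px(220,555,310,200,6),px(35,362,310,200,6)])
for o in ([C],[D],[C,D]):
    p,r=fit(o,[.45,0,0]); print('coder',p.round(4),r.round(2).tolist())
E
python3 m1.py
```

```text
rack [0.5173 0.3229 0.0936] [[-0.52, -0.78], [0.23, -0.78], [0.71, 1.02], [-0.38, 0.56]]
rack [0.5179 0.3209 0.0997] [[0.04, 0.06], [-0.03, -0.09], [0.14, 0.23], [-0.16, -0.22]]
rack [0.5178 0.322  0.0973] [[-0.23, -0.92], [0.51, -1.04], [1.22, 0.73], [0.15, 0.39], [-0.17, -0.13], [-0.31, -0.25], [-0.25, -0.03], [-0.47, -0.52]]
coder [ 0.5334 -0.064  -0.1119] [[-0.21, -0.23], [-0.31, -0.31], [0.23, 0.67], [0.31, -0.01]]
coder [ 0.5326 -0.0678 -0.1179] [[0.11, -0.26], [-0.16, 0.1], [0.32, 0.21], [-0.27, -0.08]]
coder [ 0.5331 -0.0662 -0.1145] [[0.75, -0.19], [0.62, -0.16], [1.08, 0.81], [1.19, 0.03], [-0.35, -0.81], [-0.55, -0.58], [0.0, -0.43], [-0.67, -0.6]]
```

```bash
python3 -m creep '{"slide":[[0.2,-0.2,0.02],[0.4,-0.4,0.05],[0.6,-0.6,0.08],[0.8,-0.8,0.1],[1,-1,0.12],[1,-1,0.12]],"twist":[[0,0,0.02],[0,0,0.04],[0,0,0.06],[0,0,0.0847],[0,0,0.0847],[0,0,0.0847]],"fingers":[-1,-1,-1,-1,-1,-1]}' 30
python3 -m creep '{"slide":[[0.25,-0.25,0],[0.4,-0.45,0],[0.4,-0.45,0],[0.4,-0.45,0]],"twist":[[0,0,0],[0,0,0],[0,0,0],[0,0,0]],"fingers":[-1,-1,-1,-1]}'
python3 - <<'E'
from h import *
d=grab('wrist','w1'); print(np.round(d['world_from_camera'],3).tolist())
E
```

```text
clock: 0.75
position: [0.396, 0.368, 0.2494]
ee_rot: [0.001, -0.046, 0.999, -0.001]
contact_force: [0.9, 1.0, 0.8]
width: 0.0004
clock: 1.15
position: [0.452, 0.3039, 0.2489]
ee_rot: [-0.001, -0.048, 0.999, 0.0]
contact_force: [-0.4, -0.2, -0.4]
width: 0.0
[[-0.096, 0.961, 0.258, 0.387], [0.995, 0.093, 0.025, 0.297], [-0.0, 0.259, -0.966, 0.392], [0.0, 0.0, 0.0, 1.0]]
```

View pics/w1.png

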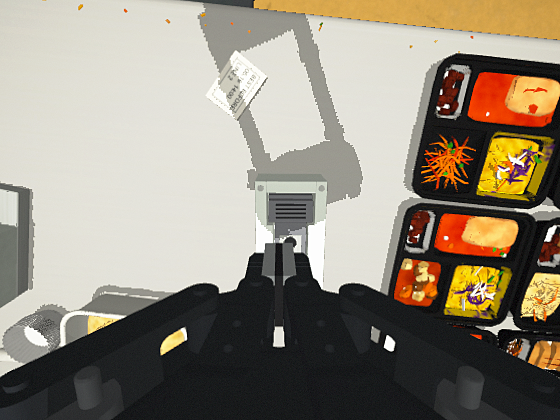

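Run:
```python
from h import *
from fit import W
d=load('wrist')
crop(d,'w1c',235,160,345,270,6)
R=[.5178,.322,.0973]
print(proj(d,W(R,[[-.075,-.04,.058],[-.075,.04,.058],[-.0275,0,.058],[-.0405,0,.058],[-.0535,.025,.058],[-.0535,-.025,.058]])).round(1).tolist())
```

```text
[[253.0, 179.6], [326.0, 179.5], [289.1, 220.9], [289.2, 209.9], [311.8, 198.6], [266.9, 198.7]]
```

View pics/w1c.png

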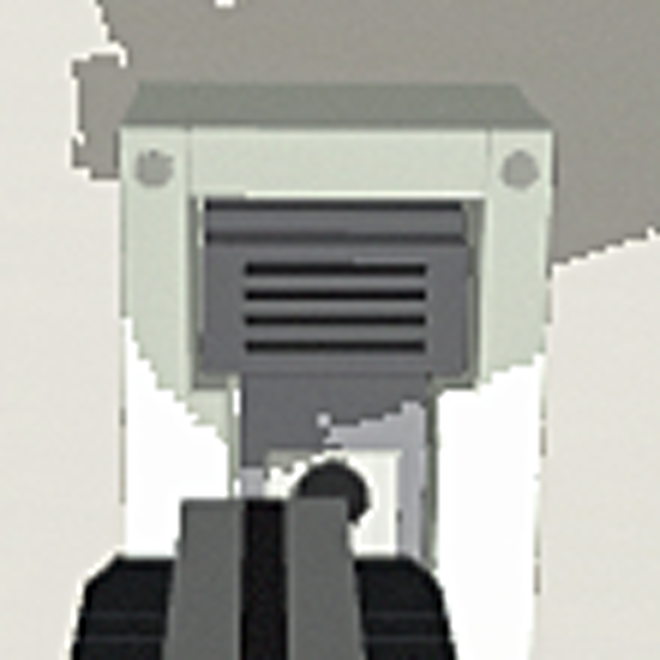

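```bash
python3 -m creep '{"slide":[[0.167,0.103,-0.3],[0.167,0.103,-0.6],[0.167,0.103,-0.8],[0.167,0.103,-1],[0.167,0.103,-1]],"twist":[[0,0,0],[0,0,0],[0,0,0],[0,0,0],[0,0,0]],"fingers":[-1,-1,-1,-1,-1]}' 30
python3 - <<'E'
from h import *
d=grab('wrist','w2');d=grab('scene'); crop(d,'s2',150,80,270,205,6);print(telemetry.get_state()['contact_force'])
E
```

```text
clock: 1.7
position: [0.473, 0.3193, 0.0952]
ee_rot: [-0.005, -0.05, 0.999, -0.002]
contact_force: [-1.2, 0.2, -0.1]
width: 0.0002
[ 0.76998364 -0.38028079  0.73486938]
```

View pics/s2.png

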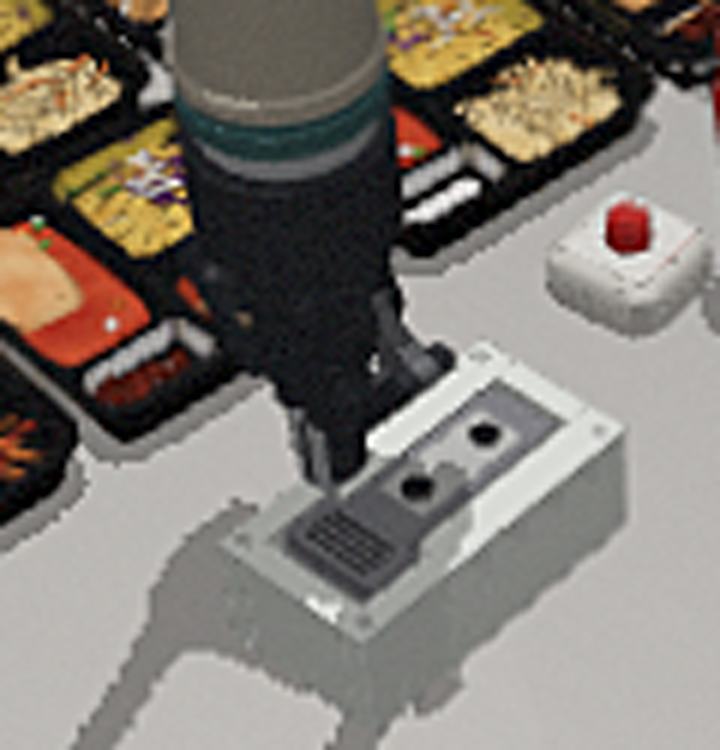

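View pics/w2.png

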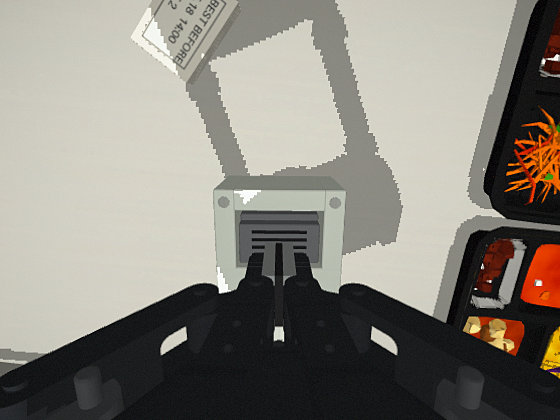

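```bash
python3 -m creep '{"slide":[[0,0,-0.15],[0,0,-0.23],[0,0,-0.26],[0,0,-0.28],[0,0,-0.30],[0,0,-0.30]],"twist":[[0,0,0],[0,0,0],[0,0,0],[0,0,0],[0,0,0],[0,0,0]],"fingers":[-1,-1,-1,-1,-1,-1]}' 30
python3 - <<'E'
from h import *
d=grab('scene'); crop(d,'s3',150,80,270,205,5)
E
```

```text
clock: 2.4
position: [0.4775, 0.3196, 0.0546]
ee_rot: [0.0, -0.049, 0.999, 0.0]
contact_force: [-0.9, 0.5, 0.6]
width: 0.0001
```

View pics/s3.png

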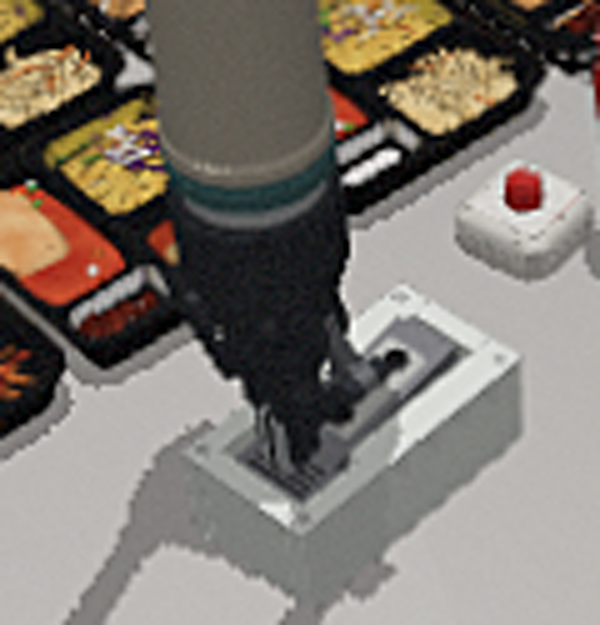

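Tipping has begun: the nose at (430,350) is slightly raised and the fingers are on the head. I'll press on to 14 mm down.

```bash
python3 -m creep '{"slide":[[0,0,-0.02],[0,0,-0.04],[0,0,-0.06],[0,0,-0.075],[0,0,-0.075]],"twist":[[0,0,0],[0,0,0],[0,0,0],[0,0,0],[0,0,0]],"fingers":[-1,-1,-1,-1,-1]}' 30
python3 -m creep '{"slide":[[0,0,0.15],[0,0,0.4],[0,0,0.7],[0,0,0.9],[0,0,0.9]],"twist":[[0,0,0],[0,0,0],[0,0,0],[0,0,0],[0,0,0]],"fingers":[-1,-1,0.18,0.18,0.18]}' 30
python3 - <<'E'
from h import *
d=grab('scene'); crop(d,'s4',150,80,270,205,5)
d=grab('wrist','w4')
E
```

```text
clock: 2.95
position: [0.4775, 0.3196, 0.0461]
ee_rot: [0.001, -0.049, 0.999, 0.0]
contact_force: [-4.8, -2.7, 19.6]
width: -0.0001
clock: 3.45
position: [0.4801, 0.321, 0.1831]
ee_rot: [0.005, -0.049, 0.999, 0.002]
contact_force: [0.3, 0.5, -0.6]
width: 0.0432
```

View pics/s4.png

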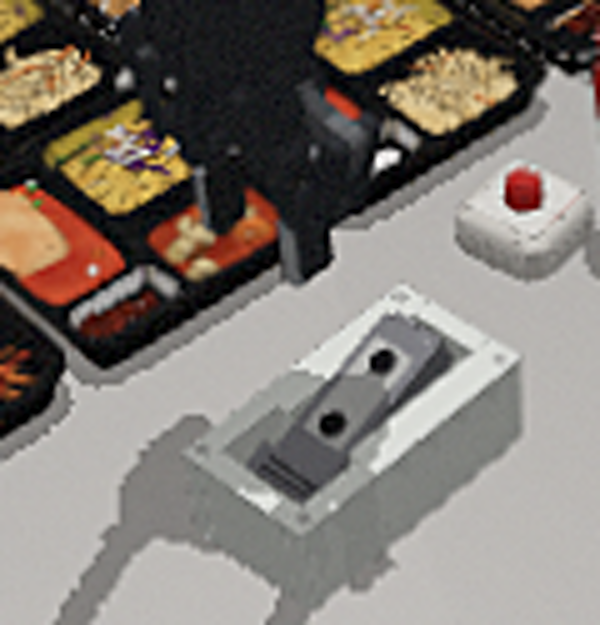

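View pics/w4.png

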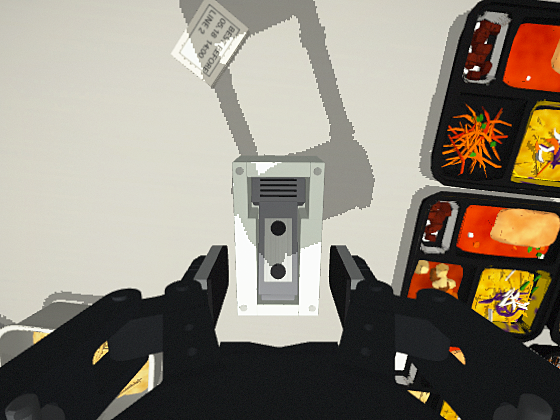

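Run:
```python
from h import *
d=load('wrist'); crop(d,'w4c',220,150,335,330,4)
```

```text
(no output)
```

View pics/w4c.png

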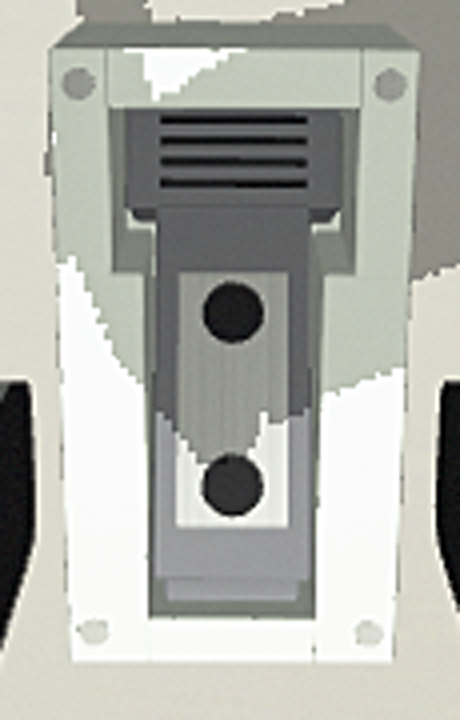

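Run:
```python
from fit import *
d=load('wrist')
m=[[-.075,-.04,.058],[-.075,.04,.058],[.076,.04,.058],[.076,-.04,.058]]
p,r=fit([(d,m,[px(*c,220,150,4) for c in [(49,47),(420,50),(393,662),(72,661)]])],[.52,.32,.1]);print(p.round(4),r.round(2).tolist())
c,s=np.cos(.38),np.sin(.38)
def C(x,y,z): X=(x-.0275); return [X*c-z*s,y,.03+X*s+z*c]
M=np.array([C(.084,-.018,.028),C(.084,.018,.028),C(.075,0,.014),C(.073,0,.028)]);print(M.round(4).tolist())
print(W(p,M).round(4).tolist()); print([(a-np.array([220,150]))*4 for a in proj(d,W(p,M))])
st=telemetry.get_state();print(st['position'],st['width'])
```

```text
[0.519  0.3234 0.0943] [[-0.23, 0.02], [0.35, -0.34], [0.36, 0.23], [-0.51, 0.24]]
[[0.0421, -0.018, 0.077], [0.0421, 0.018, 0.077], [0.0389, 0.0, 0.0606], [0.0319, 0.0, 0.0729]]
[[0.5626, 0.3094, 0.077], [0.5592, 0.3453, 0.077], [0.5578, 0.3271, 0.0606], [0.5507, 0.3264, 0.0729]]
[array([151.05379675, 579.60770872]), array([311.35560465, 580.09422045]), array([231.31336368, 530.70074966]), array([231.39726759, 529.76834271])]
[0.4773163  0.31948478 0.17844519] 0.05030892803305892
```

```bash
python3 -m creep '{"slide":[[0.25,0.03,-0.1],[0.497,0.047,-0.25],[0.497,0.047,-0.45],[0.497,0.047,-0.6],[0.497,0.047,-0.7],[0.497,0.047,-0.76],[0.497,0.047,-0.783],[0.497,0.047,-0.783]],"twist":[[0,0,0],[0,0,0],[0,0,0],[0,0,0],[0,0,0],[0,0,0],[0,0,0],[0,0,0]],"fingers":[0.18,0.18,0.18,0.18,0.18,0.18,0.18,0.18]}' 60
python3 - <<'E'
from h import *
d=grab('scene'); crop(d,'s5',150,80,270,205,5)
d=grab('wrist'); crop(d,'w5',200,120,360,400,3)
E
```

```text
clock: 4.35
position: [0.5514, 0.3264, 0.0598]
ee_rot: [-0.001, -0.049, 0.999, -0.0]
contact_force: [0.4, 0.4, 0.6]
width: 0.051
```

View pics/s5.png

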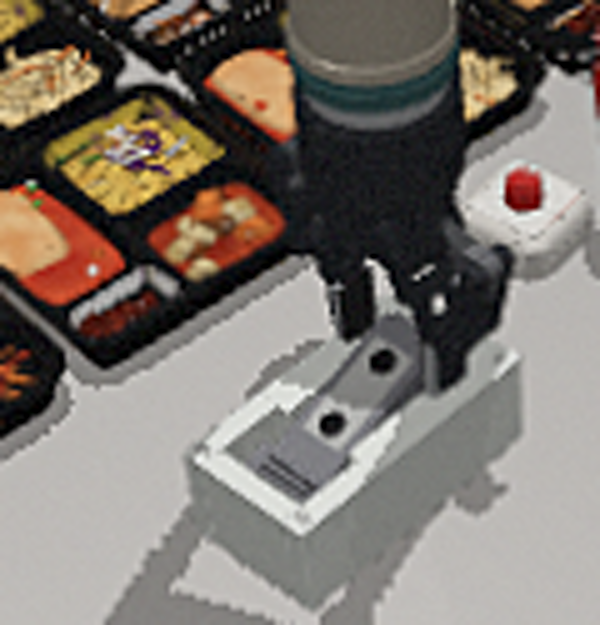

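View pics/w5.png

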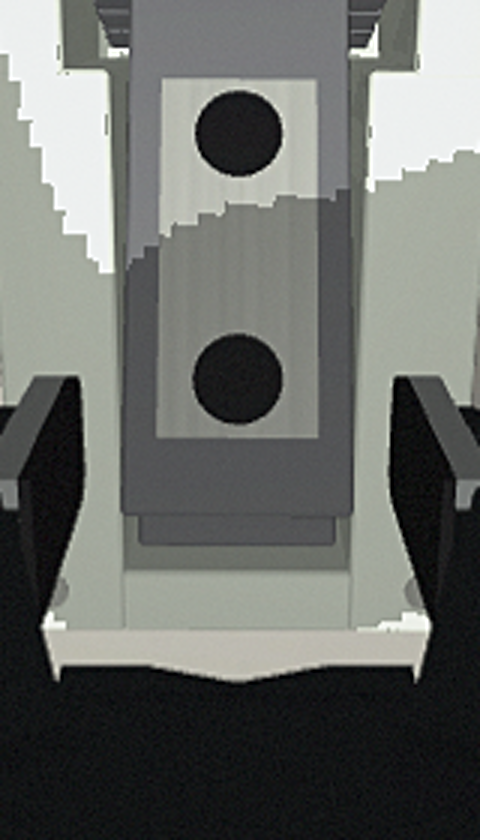

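```bash
python3 -m creep '{"slide":[[0,0,0],[0,0,0],[0,0,0],[0,0,0],[0,0,0.02],[0,0,0.05]],"twist":[[0,0,0],[0,0,0],[0,0,0],[0,0,0],[0,0,0],[0,0,0]],"fingers":[-1,-1,-1,-1,-1,-1]}' 60
python3 - <<'E'
from h import *
d=grab('scene'); crop(d,'s6',150,80,270,205,5)
E
```

```text
clock: 5.05
position: [0.5514, 0.3262, 0.0677]
ee_rot: [-0.001, -0.049, 0.999, -0.0]
contact_force: [0.3, -0.0, -0.6]
width: 0.0343
```

View pics/s6.png

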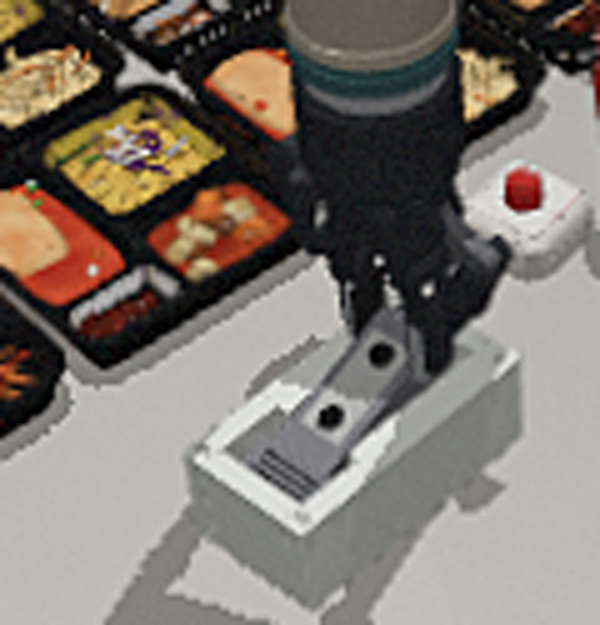

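```bash
python3 -m creep '{"slide":[[0,0,0.06],[0,0,0.13],[0,0,0.22],[0,0,0.35],[0,0,0.5],[0,0,0.65],[0,0,0.65]],"twist":[[0,0,0],[0,0,0],[0,0,0],[0,0,0],[0,0,0],[0,0,0],[0,0,0]],"fingers":[-1,-1,-1,-1,-1,-1,-1]}' 60
python3 - <<'E'
from h import *
d=grab('scene'); crop(d,'s7',150,60,270,205,5)
d=grab('wrist','w7')
E
```

```text
clock: 5.8
position: [0.554, 0.3276, 0.1704]
ee_rot: [0.004, -0.049, 0.999, 0.002]
contact_force: [0.5, 1.0, -0.5]
width: 0.0341
```

View pics/s7.png

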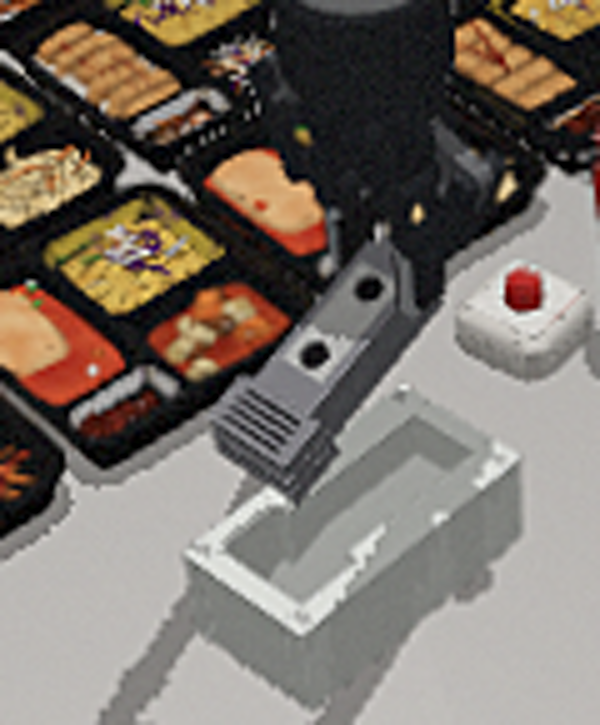

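View pics/w7.png

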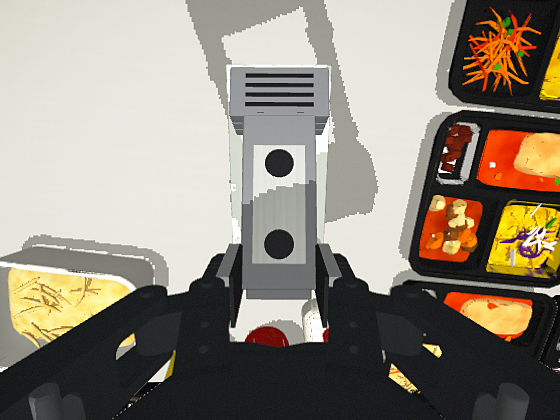

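```bash
cat > pitch.py <<'E'
from h import *
import sys
def pitch(d,us,vs):
    P=np.array([atd(d,u,v) for u in us for v in vs if d['depth'][v,u]>0]); c=np.median(P,0)
    for _ in range(3):
        _,_,V=np.linalg.svd(P-P.mean(0)); n=V[2]*np.sign(V[2][2]); e=(P-P.mean(0))@n; P=P[abs(e)<max(2*e.std(),5e-4)]
    return P.mean(0),n,e.std()
E
python3 - <<'E'
from pitch import *
d=load('wrist')
m,n,e=pitch(d,range(258,302,3),list(range(125,145,2))+list(range(180,225,3)))
print(m,n,e,'tilt deg',np.degrees(np.arccos(n[2])),'dir',np.degrees(np.arctan2(n[1],n[0])))
print(telemetry.get_state()['position'],telemetry.get_state()['ee_rot'],)
E
```

```text
[0.51049544 0.32277058 0.16323489] [-0.38418869 -0.03419718  0.92262105] 0.0005003572054070008 tilt deg 22.68767949011173 dir -174.91342756220644
[0.55184261 0.32656835 0.16637368] [ 5.98214284e-04 -4.86781242e-02  9.98814291e-01  3.06337561e-04]
```

Run:
```python
from h import *
from scipy.spatial.transform import Rotation as R
d=load('top')
for n,u,v,z in [('tubfront',238,185,.062),('tubfront',301,187,.062),('label top',228,288,.015),('labelR',240,293,.015),('rackR',209,262,.058),('rackR',203,199,.058)]: print(n,atz(d,u,v,z).round(3))
a=np.radians(22.5); yw=.095; 
A=R.from_rotvec(a*np.array([-np.sin(yw),np.cos(yw),0]))
Z=R.from_rotvec([0,0,-.1145-yw])
v=(Z*A).as_rotvec(degrees=True); print(v/360)
s=telemetry.get_state(); q=s['ee_rot']; R0=R.from_quat(np.r_[q[1:],q[0]])
print((Z*A*R0).as_matrix().round(3).tolist())
```

```text
tubfront [0.624 0.208 0.062]
tubfront [0.617 0.06  0.062]
label top [0.379 0.237 0.015]
labelR [0.366 0.208 0.015]
rackR [0.444 0.277 0.058]
rackR [0.592 0.291 0.058]
[ 0.00061047  0.06261028 -0.03291274]
[[-0.919, 0.112, -0.379], [0.103, 0.994, 0.044], [0.382, 0.001, -0.924]]
```

```bash
python3 -m creep '{"slide":[[-0.03,-0.2,0],[-0.07,-0.4,0],[-0.1,-0.6,0],[-0.15,-0.8,0],[-0.175,-1,0],[-0.175,-1,0]],"twist":[[0.0001,0.0125,-0.0065],[0.0002,0.025,-0.013],[0.0004,0.0375,-0.0195],[0.0005,0.05,-0.026],[0.0006,0.0626,-0.0329],[0.0006,0.0626,-0.0329]],"fingers":[-1,-1,-1,-1,-1,-1]}' 60
python3 -m creep '{"slide":[[0,-0.2,-0.2],[0,-0.34,-0.4],[0,-0.34,-0.6],[0,-0.34,-0.75],[0,-0.34,-0.85],[0,-0.34,-0.85]],"twist":[[0,0,0],[0,0,0],[0,0,0],[0,0,0],[0,0,0],[0,0,0]],"fingers":[-1,-1,-1,-1,-1,-1]}' 60
python3 - <<'E'
from pitch import *
d=grab('wrist','w8')
d=grab('scene'); crop(d,'s8',200,100,360,260,5)
print(telemetry.get_state()['position'])
E
```

```text
clock: 6.5
position: [0.5261, 0.1721, 0.1627]
ee_rot: [-0.197, 0.058, 0.979, 0.01]
contact_force: [-0.1, -0.1, -1.4]
width: 0.0342
clock: 7.1
position: [0.5237, 0.1258, 0.0359]
ee_rot: [-0.197, 0.055, 0.979, 0.011]
contact_force: [0.5, 0.7, -1.4]
width: 0.034
[0.52557729 0.12594992 0.03823969]
```

View pics/s8.png

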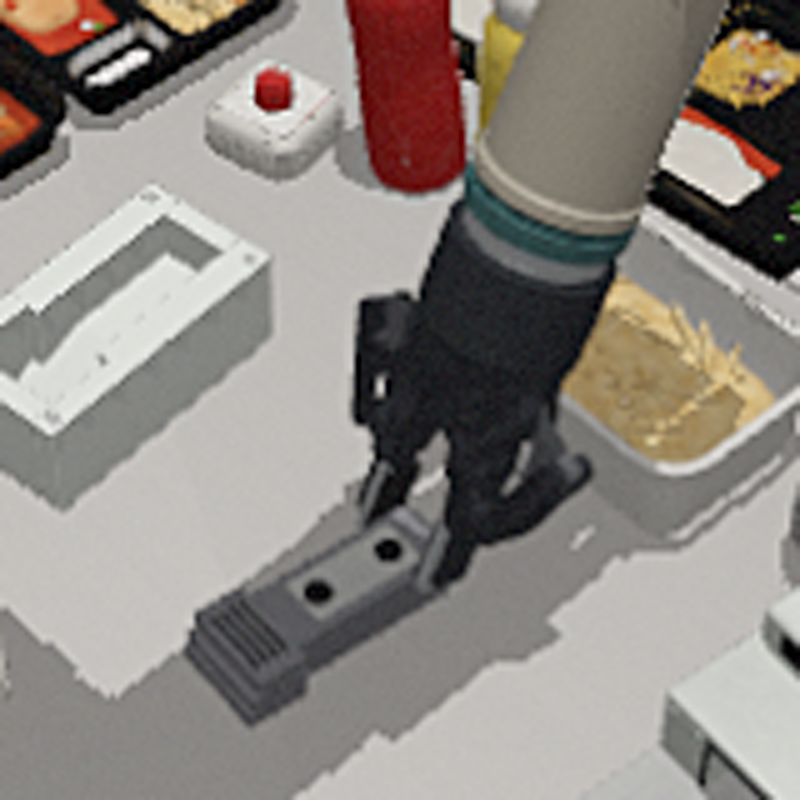

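View pics/w8.png

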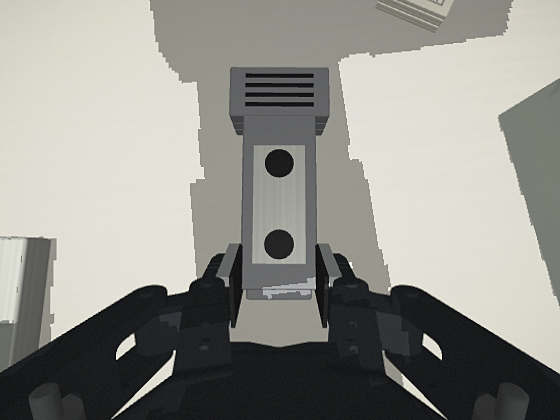

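Run:
```python
from pitch import *
d=load('wrist')
m,n,e=pitch(d,range(258,302,3),list(range(125,145,2))+list(range(180,225,3)))
print(m,n,e,'top z, tilt deg',np.degrees(np.arccos(n[2])))
print(m[2]-.028)
```

```text
[0.48190745 0.13011864 0.04796975] [0.00605498 0.00489462 0.99996969] 0.000534559840133274 top z, tilt deg 0.4461031364760553
0.019969750788028973
```

```bash
python3 -m creep '{"slide":[[0,0,-0.06],[0,0,-0.1],[0,0,-0.12],[0,0,-0.13],[0,0,-0.14],[0,0,-0.14]],"twist":[[0,0,0],[0,0,0],[0,0,0],[0,0,0],[0,0,0],[0,0,0]],"fingers":[-1,-1,-1,-1,-1,-1]}' 60
python3 - <<'E'
from pitch import *
d=grab('wrist')
m,n,e=pitch(d,range(258,302,3),list(range(125,145,2))+list(range(180,225,3)))
print(m,n,e,np.degrees(np.arccos(n[2])),telemetry.get_state()['contact_force'])
E
```

```text
clock: 7.8
position: [0.5256, 0.1256, 0.0175]
ee_rot: [-0.195, 0.055, 0.979, 0.011]
contact_force: [0.4, -0.3, 1.3]
width: 0.0341
[0.4837692  0.12986893 0.02936614] [0.00157486 0.00265286 0.99999524] 0.0004849035419017033 0.17676378659640526 [ 0.44375558 -0.45358735  2.4669573 ]
```

```bash
python3 -m creep '{"slide":[[0,0,0],[0,0,0],[0,0,0],[0,0,0.1],[0,0,0.3],[0,0,0.6],[-0.1,0,0.8],[-0.3,0,0.9],[-0.6,0,0.9],[-0.8,0,0.9],[-0.8,0,0.9],[-0.8,0,0.9]],"twist":[[0,0,0],[0,0,0],[0,0,0],[0,0,0],[0,0,0],[0,0,0],[0,-0.0155,0],[0,-0.031,0],[0,-0.0465,0],[0.0072,-0.0621,0],[0.0072,-0.0621,0],[0.0072,-0.0621,0]],"fingers":[0.18,0.18,0.18,0.18,0.18,0.5,0.6,0.6,0.6,0.6,0.6,0.6]}' 60
python3 - <<'E'
from h import *
d=grab('wrist','w9')
d=grab('scene'); crop(d,'s9',200,100,360,260,5)
from scipy.spatial.transform import Rotation as R
s=telemetry.get_state();q=s['ee_rot'];print(s['position'],q,R.from_quat(np.r_[q[1:],q[0]]).as_matrix().round(4).tolist())
E
```

```text
clock: 9.05
position: [0.4038, 0.1254, 0.1534]
ee_rot: [-0.002, 0.047, 0.998, 0.044]
contact_force: [0.9, 0.3, 0.1]
width: 0.0684
[0.40769512 0.12558137 0.1535697 ] [-5.03582270e-04  4.73024908e-02  9.97911284e-01  4.39919314e-02] [[-0.9955, 0.0945, 0.0032], [0.0944, 0.9917, 0.0878], [0.0052, 0.0878, -0.9961]]
```

View pics/w9.png

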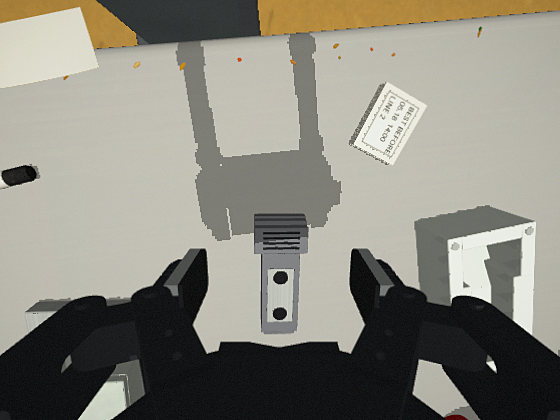

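View pics/s9.png

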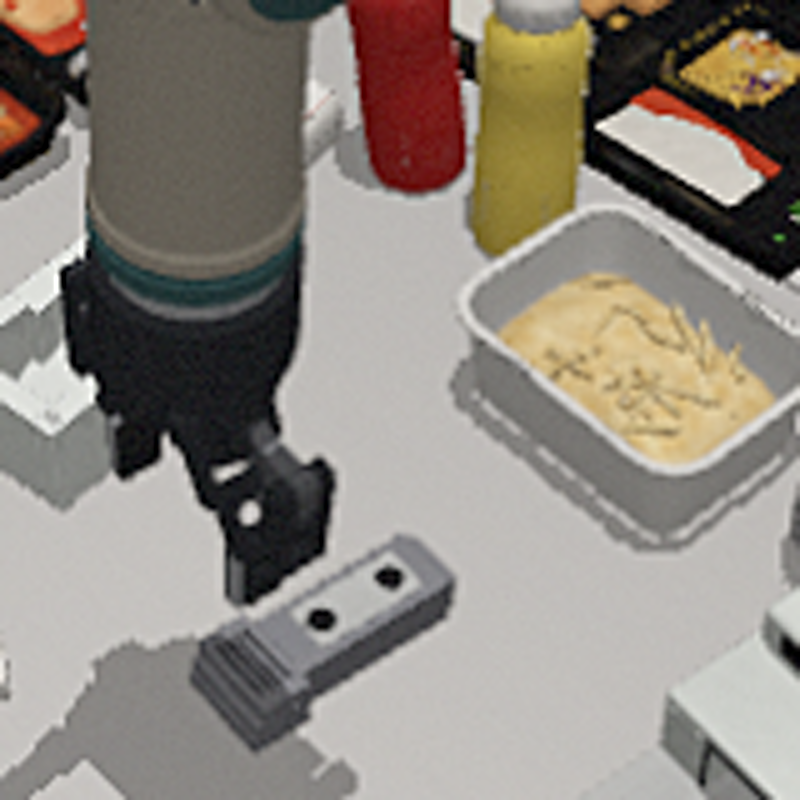

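Run:
```python
from h import *
d=load('wrist'); crop(d,'w9c',240,200,325,340,5)
d=load('scene'); crop(d,'s9c',230,195,300,255,10)
```

```text
(no output)
```

View pics/w9c.png

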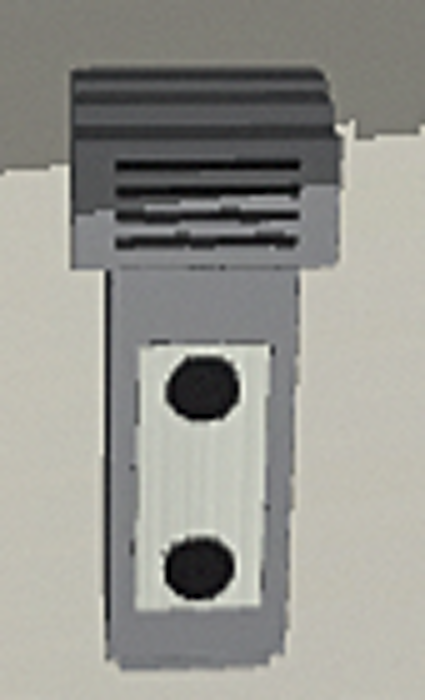

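View pics/s9c.png

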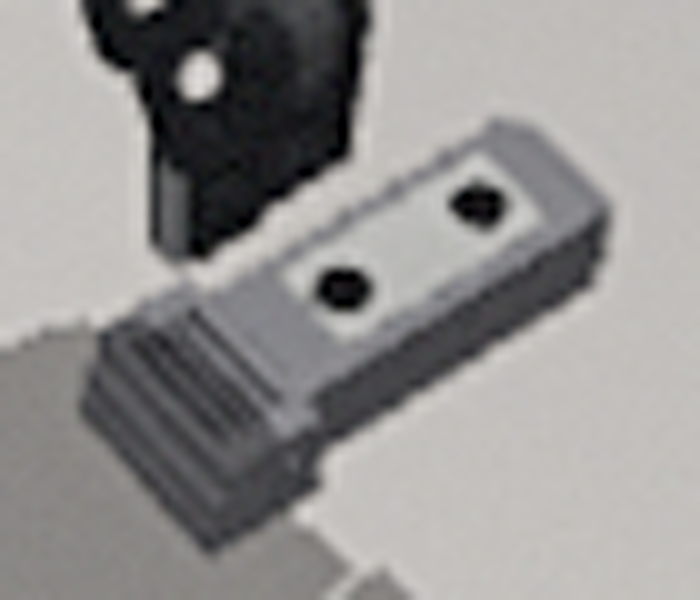

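Run:
```python
from fit import *
from scipy.spatial.transform import Rotation as R
d=load('wrist')
m=[[0,-.025,.028],[0,.025,.028],[0,-.018,.028],[0,.018,.028],[.084,-.018,.028],[.084,.018,.028],[-.026,-.025,.028],[-.026,.025,.028]]
o=[(73,268),(338,267),(109,268),(299,268),(114,655),(284,654),(73,138),(341,133)]
p,r=fit([(d,m,[px(*c,240,200,5) for c in o])],[.46,.13,-.1]);print(p.round(4),r.round(2).tolist())
s=telemetry.get_state();q=s['ee_rot'];R0=R.from_quat(np.r_[q[1:],q[0]])
def goal(yaw): # tool y along cassette y, tool z down ; tool x = y cross z
    y=np.array([-np.sin(yaw),np.cos(yaw),0]);z=np.array([0,0,-1.]);return R.from_matrix(np.c_[np.cross(y,z),y,z])
for yaw in (p[2],-.1145):
    print(((goal(yaw)*R0.inv()).as_rotvec(degrees=True)/360).round(4))
for lx in (-.016,): print(W(p,[[lx,0,0]]), (W(p,[[lx,0,0]])-s['position'])/.15)
```

```text
[ 0.455   0.1333 -0.1114] [[-0.1, 0.35], [-0.2, -0.41], [0.21, 0.22], [0.29, -0.48], [-1.13, 0.77], [0.43, -0.47], [-0.16, -0.15], [0.34, 0.28]]
[-0.014   0.0006 -0.0026]
[-0.014   0.0006 -0.0031]
[[0.43905421 0.13511667 0.        ]] [[ 0.20906064  0.06356868 -1.02379798]]
```

```bash
python3 -m creep '{"slide":[[0.1,0.03,0],[0.225,0.065,-0.1],[0.225,0.065,-0.3],[0.225,0.065,-0.5],[0.225,0.065,-0.63],[0.225,0.065,-0.63],[0.225,0.065,-0.63]],"twist":[[-0.014,0.0006,-0.0026],[-0.014,0.0006,-0.0026],[-0.014,0.0006,-0.0026],[-0.014,0.0006,-0.0026],[-0.014,0.0006,-0.0026],[-0.014,0.0006,-0.0026],[-0.014,0.0006,-0.0026]],"fingers":[0.7,0.7,0.7,0.7,0.7,0.7,0.7]}' 60
python3 - <<'E'
from h import *
d=grab('wrist','w10')
from scipy.spatial.transform import Rotation as R
s=telemetry.get_state();q=s['ee_rot'];print(s['position'],s['width'],R.from_quat(np.r_[q[1:],q[0]]).as_matrix().round(4).tolist())
E
```

```text
clock: 9.85
position: [0.4413, 0.1355, 0.0576]
ee_rot: [-0.002, 0.056, 0.998, -0.0]
contact_force: [0.7, 0.5, -0.4]
width: 0.0725
[0.44150327 0.13558853 0.05823588] 0.07257341102411818 [[-0.9938, 0.1111, -0.002], [0.1111, 0.9938, 0.0002], [0.002, -0.0001, -1.0]]
```

View pics/w10.png

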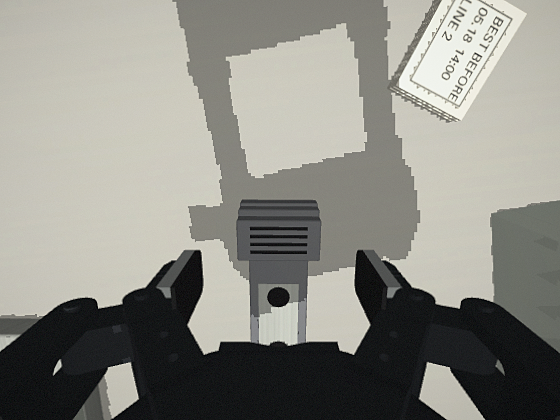

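```bash
python3 -m creep '{"slide":[[-0.016,0,-0.15],[-0.016,0,-0.25],[-0.016,0,-0.32],[-0.016,0,-0.345],[-0.016,0,-0.345],[-0.016,0,-0.345]],"twist":[[0,0,0],[0,0,0],[0,0,0],[0,0,0],[0,0,0],[0,0,0]],"fingers":[0.7,0.7,0.7,0.7,0.7,0.7]}' 60
python3 - <<'E'
from h import *
d=grab('wrist','w11')
E
```

```text
clock: 10.5
position: [0.4378, 0.1354, 0.0066]
ee_rot: [-0.001, 0.056, 0.998, 0.0]
contact_force: [0.3, -0.1, -0.3]
width: 0.0722
```

View pics/w11.png

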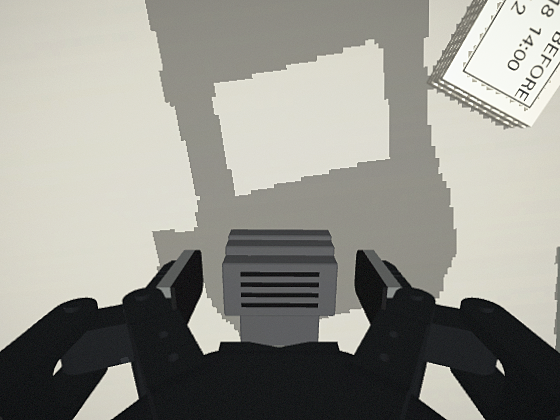

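```bash
python3 -m creep '{"slide":[[0,0,0],[0,0,0],[0,0,0],[0,0,0],[0,0,0.02],[0,0,0.1],[0,0,0.25],[0,0,0.45],[0,0,0.6],[0,0,0.6],[0,0,0.6]],"twist":[[0,0,0],[0,0,0],[0,0,0],[0,0,0],[0,0,0],[0,0,0],[0,0,0],[0,0,0],[0,0,0],[0,0,0],[0,0,0]],"fingers":[-1,-1,-1,-1,-1,-1,-1,-1,-1,-1,-1]}' 60
python3 - <<'E'
from h import *
d=grab('wrist','w12')
d=grab('scene'); crop(d,'s12',200,100,400,290,4)
print(telemetry.get_state()['position'])
E
```

```text
clock: 11.65
position: [0.4368, 0.1353, 0.096]
ee_rot: [-0.002, 0.056, 0.998, -0.0]
contact_force: [-0.6, 0.2, -0.5]
width: 0.0487
[0.43581999 0.1351051  0.09488487]
```

View pics/s12.png

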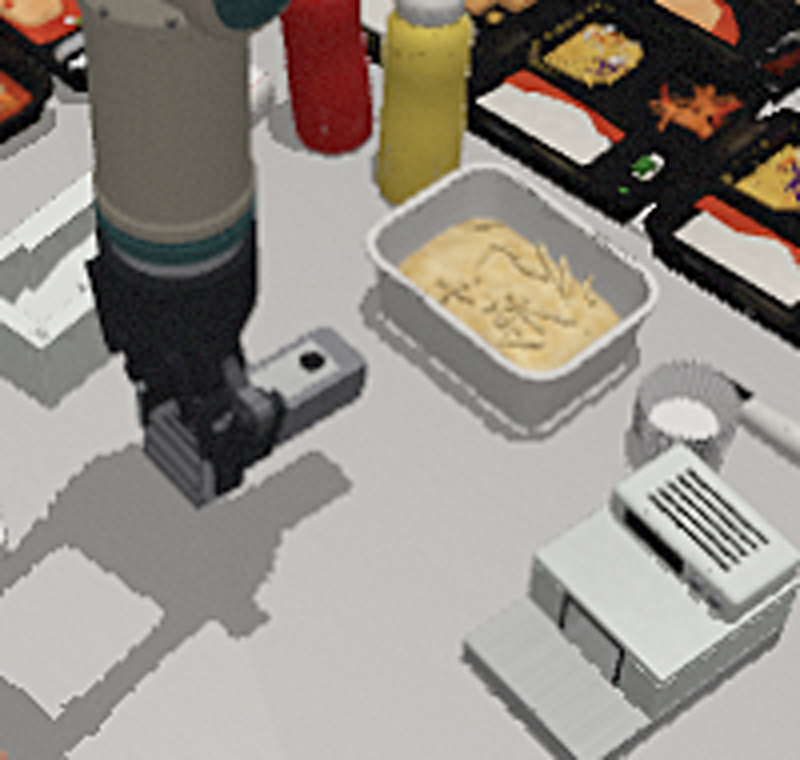

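View pics/w12.png

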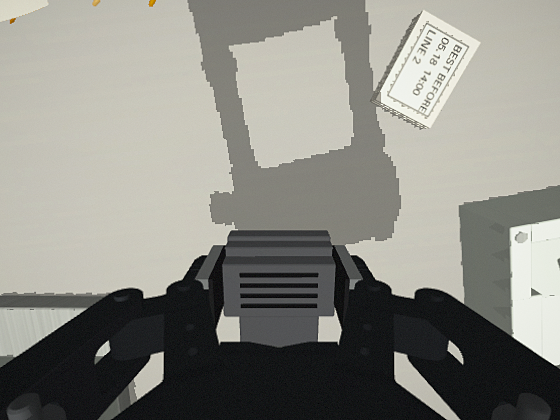

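```bash
python3 -m creep '{"slide":[[0.05,-0.1,0.25],[0.1,-0.3,0.5],[0.2,-0.5,0.7],[0.3,-0.75,0.8],[0.4,-1,0.8],[0.4,-1,0.8]],"twist":[[0,0,0],[0,0,0],[0,0,0],[0,0,0],[0,0,0],[0,0,0]],"fingers":[-1,-1,-1,-1,-1,-1]}' 60
python3 -m creep '{"slide":[[0.1,-0.15,0],[0.2,-0.34,0],[0.2,-0.34,0],[0.2,-0.34,0],[0.2,-0.34,0]],"twist":[[0,0,0],[0,0,0],[0,0,0],[0,0,0],[0,0,0]],"fingers":[-1,-1,-1,-1,-1]}' 60
python3 - <<'E'
from fit import *
d=grab('wrist','w13')
print(telemetry.get_state()['position'])
print(proj(d,W([.5331,-.0662,-.1145],[[-.045,-.05,.022],[-.045,.05,.022],[0,-.05,.062],[0,.05,.062]])).round(1).tolist())
E
```

```text
clock: 12.35
position: [0.4989, -0.0191, 0.215]
ee_rot: [-0.002, 0.058, 0.998, -0.001]
contact_force: [0.6, 0.2, -1.5]
width: 0.0485
clock: 12.85
position: [0.5258, -0.0646, 0.2148]
ee_rot: [-0.003, 0.055, 0.998, 0.0]
contact_force: [-0.3, 0.3, 0.1]
width: 0.0488
[ 0.52589277 -0.06452192  0.21510479]
[[231.9, 152.5], [324.7, 152.9], [227.6, 201.9], [328.6, 202.3]]
```

View pics/w13.png

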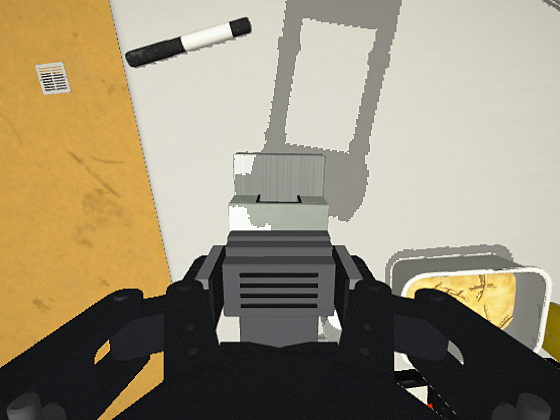

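Excellent view: the apron's front corners are near (233,153) and (325,153), the roof's front edge is at row ~204, and the bay mouth is at (258–301,200).

Run:
```python
from h import *
d=load('wrist'); crop(d,'w13c',220,140,340,330,4); crop(d,'w13d',220,145,340,215,6)
```

```text
(no output)
```

View pics/w13c.png

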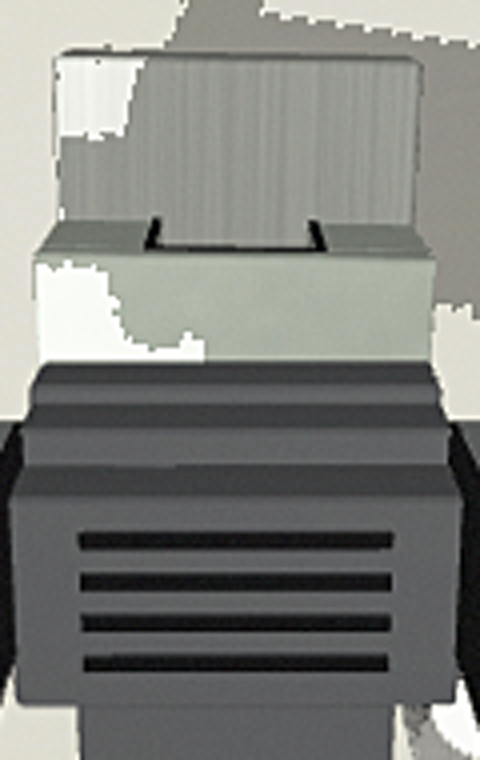

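View pics/w13d.png

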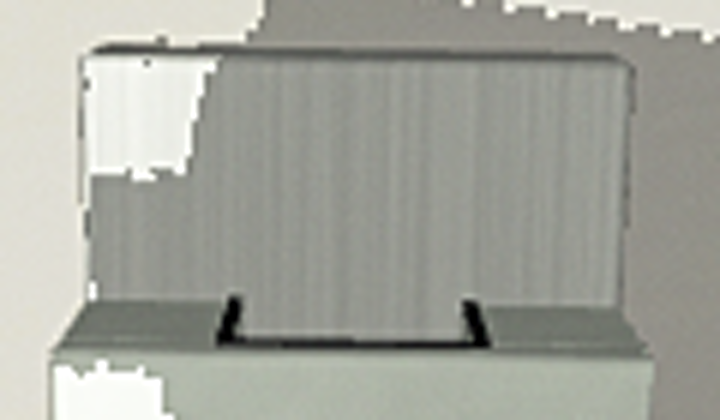

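```bash
cat > m13.py <<'E'
from fit import *
from scipy.spatial.transform import Rotation as R
d=load('wrist')
m=[[-.045,-.05,.022],[-.045,.05,.022],[0,-.05,.022],[0,.05,.022],[0,-.05,.062],[0,.05,.062]]
o=[(82,57),(631,59),(87,301),(621,306),(52,353),(653,354)]
P=[px(*c,220,145,6) for c in o]
p,r=fit([(d,m,P)],[.533,-.066,-.11]);print('coder',p.round(4),r.round(2).tolist())
def fit4(d,m,x,p0):
    m=np.array(m,float)
    f=lambda p:(proj(d,W(p[[0,1,3]],m+[0,0,p[2]]))-np.array(x)).ravel()
    q=least_squares(f,p0,loss='soft_l1');return q.x,q.fun.reshape(-1,2)
m=[[0,-.025,.028],[0,.025,.028],[-.026,-.025,.028],[-.026,.025,.028],[0,-.018,.028],[0,.018,.028]]
o=[(17,703),(457,703),(13,497),(461,495),(80,703),(393,703)]
c,r=fit4(d,m,[px(*k,220,140,4) for k in o],[.54,-.067,.21,-.11]);print('cassette',c.round(4),r.round(2).tolist())
s=telemetry.get_state();q=s['ee_rot'];M=R.from_quat(np.r_[q[1:],q[0]]).as_matrix();print('tcp',s['position'],M.round(4).tolist(),'jaw yaw',np.arctan2(-M[0,1],M[1,1]))
rel=c[:2]-s['position'][:2]; e=np.array([np.cos(c[3]),np.sin(c[3])]); n=np.array([-e[1],e[0]])
print('cass origin rel tcp along/lat',rel@e,rel@n,'dz',c[2]-s['position'][2])
ec=np.array([np.cos(p[2]),np.sin(p[2])]);nc=np.array([-ec[1],ec[0]]);dd=c[:2]-p[:2]
print('cassette in coder: x,y',dd@ec,dd@nc,'yaw diff deg',np.degrees(c[3]-p[2]))
E
python3 m13.py
```

```text
coder [ 0.5348 -0.0659 -0.1153] [[-0.82, -0.11], [0.36, 0.09], [-0.34, 0.02], [0.23, -0.32], [-0.16, -0.01], [0.59, 0.38]]
cassette [ 0.5452 -0.067   0.2052 -0.1081] [[0.81, 0.14], [-0.89, -0.01], [-0.84, -0.28], [0.62, 0.06], [0.22, 0.1], [-0.06, -0.01]]
tcp [ 0.52589277 -0.06452192  0.21510479] [[-0.9939, 0.1101, -0.0058], [0.1101, 0.9939, 0.001], [0.0059, 0.0003, -1.0]] jaw yaw -0.1103249640368775
cass origin rel tcp along/lat 0.01944772817488182 -0.00041757048091460136 dz -0.009870748232713583
cassette in coder: x,y 0.01047436218249968 9.881939651810258e-05 yaw diff deg 0.4096130296399767
```

```bash
python3 -m creep '{"slide":[[-0.25,0.03,0],[-0.5,0.058,0],[-0.732,0.085,0],[-0.732,0.085,-0.3],[-0.732,0.085,-0.6],[-0.732,0.085,-0.9],[-0.732,0.085,-1],[-0.732,0.085,-1],[-0.732,0.085,-1]],"twist":[[0,0,-0.001],[0,0,-0.001],[0,0,-0.001],[0,0,-0.001],[0,0,-0.001],[0,0,-0.001],[0,0,-0.001],[0,0,-0.001],[0,0,-0.001]],"fingers":[-1,-1,-1,-1,-1,-1,-1,-1,-1]}' 60
python3 -m creep '{"slide":[[0,0,-0.08],[0,0,-0.14],[0,0,-0.16],[0,0,-0.18],[0,0,-0.18],[0,0,-0.18]],"twist":[[0,0,0],[0,0,0],[0,0,0],[0,0,0],[0,0,0],[0,0,0]],"fingers":[-1,-1,-1,-1,-1,-1]}' 60
python3 - <<'E'
from h import *
from scipy.spatial.transform import Rotation as R
d=grab('wrist','w14')
d=grab('scene'); crop(d,'s14',270,170,410,290,5)
s=telemetry.get_state();q=s['ee_rot'];M=R.from_quat(np.r_[q[1:],q[0]]).as_matrix();print('tcp',s['position'],M.round(4).tolist(),'jaw yaw',np.arctan2(-M[0,1],M[1,1]))
E
```

```text
clock: 13.8
position: [0.4174, -0.0525, 0.0664]
ee_rot: [-0.002, 0.058, 0.998, -0.0]
contact_force: [0.1, 0.2, -1.0]
width: 0.0484
clock: 14.4
position: [0.4174, -0.053, 0.0391]
ee_rot: [-0.002, 0.059, 0.998, -0.0]
contact_force: [0.1, -0.5, -1.3]
width: 0.0483
tcp [ 0.41738655 -0.05305644  0.03914508] [[-0.9931, 0.1172, -0.0031], [0.1172, 0.9931, -0.0002], [0.003, -0.0006, -1.0]] jaw yaw -0.11748873316072136
```

View pics/s14.png

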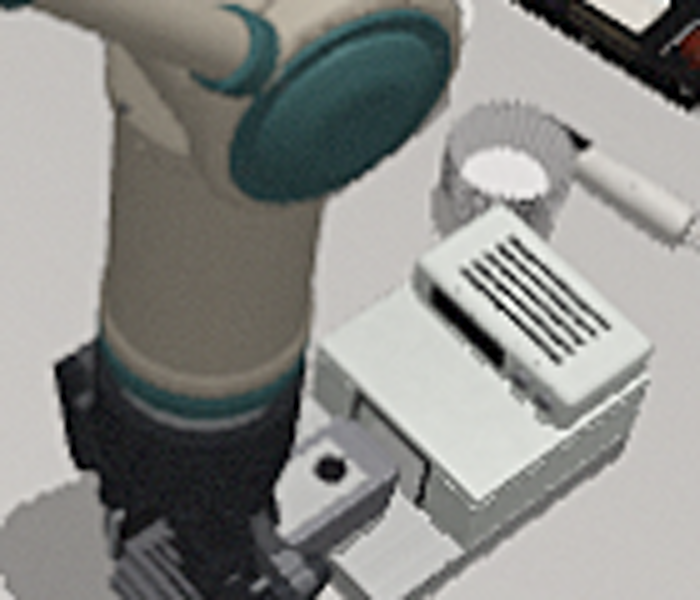

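View pics/w14.png

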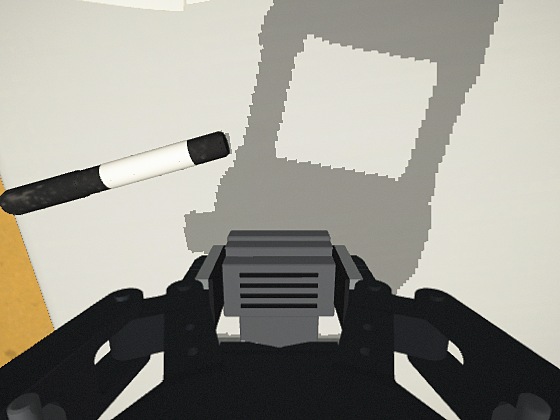

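```bash
python3 -m creep '{"slide":[[0,0.007,-0.02],[0,0.007,-0.03],[0,0.007,-0.04],[0,0.007,-0.045],[0,0.007,-0.045],[0,0.007,-0.045]],"twist":[[0,0,0],[0,0,0],[0,0,0],[0,0,0],[0,0,0],[0,0,0]],"fingers":[-1,-1,-1,-1,-1,-1]}' 60
python3 - <<'E'
from h import *
s=telemetry.get_state();print(s['contact_force'],s['position'])
d=grab('scene'); crop(d,'s15',300,220,380,290,9)
print(telemetry.get_state()['contact_force'])
E
```

```text
clock: 15.1
position: [0.4171, -0.0519, 0.0321]
ee_rot: [-0.002, 0.059, 0.998, -0.0]
contact_force: [-0.8, 0.0, -0.4]
width: 0.0488
[-0.81282221  0.0292859  -0.44663482] [ 0.41714272 -0.05192657  0.03210788]
[-0.20429146 -0.22545862 -1.54291362]
```

View pics/s15.png

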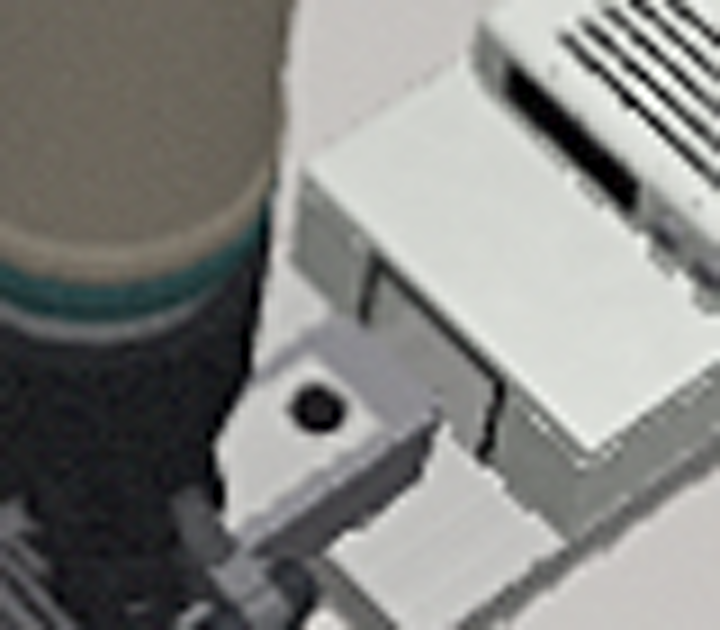

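```bash
python3 -m creep '{"slide":[[0,0,-0.007],[0,0,-0.013],[0,0,-0.013],[0,0,-0.013]],"twist":[[0,0,0],[0,0,0],[0,0,0],[0,0,0]],"fingers":[-1,-1,-1,-1]}'
python3 -m creep '{"slide":[[0,0,-0.007],[0,0,-0.01],[0,0,-0.01],[0,0,-0.01]],"twist":[[0,0,0],[0,0,0],[0,0,0],[0,0,0]],"fingers":[-1,-1,-1,-1]}'
```

```text
clock: 15.55
position: [0.4171, -0.0519, 0.0301]
ee_rot: [-0.002, 0.059, 0.998, -0.0]
contact_force: [-0.5, -0.3, 0.2]
width: 0.049
clock: 15.95
position: [0.4171, -0.0519, 0.0287]
ee_rot: [-0.002, 0.059, 0.998, -0.0]
contact_force: [-0.6, -0.4, 0.8]
width: 0.0487
```

```bash
python3 -m creep '{"slide":[[0,0,0.01],[0.033,-0.004,0.01],[0.066,-0.0076,0.01],[0.099,-0.0115,0.01],[0.132,-0.0153,0.01],[0.165,-0.019,0.01],[0.199,-0.023,0.01],[0.232,-0.027,0.01],[0.232,-0.027,0.01]],"twist":[[0,0,0],[0,0,0],[0,0,0],[0,0,0],[0,0,0],[0,0,0],[0,0,0],[0,0,0],[0,0,0]],"fingers":[-1,-1,-1,-1,-1,-1,-1,-1,-1]}'
python3 - <<'E'
from h import *
s=telemetry.get_state();print(s['contact_force'],s['position'],s['moment'])
d=grab('scene'); crop(d,'s16',300,220,380,290,9)
E
```

```text
clock: 16.85
position: [0.4531, -0.0563, 0.0303]
ee_rot: [-0.001, 0.059, 0.998, -0.0]
contact_force: [0.0, -0.1, -0.9]
width: 0.0486
[ 0.00432432 -0.13293715 -0.90377101] [ 0.45307986 -0.05626263  0.03025271] [-0.00089345  0.02983245 -0.00459959]
```

View pics/s16.png

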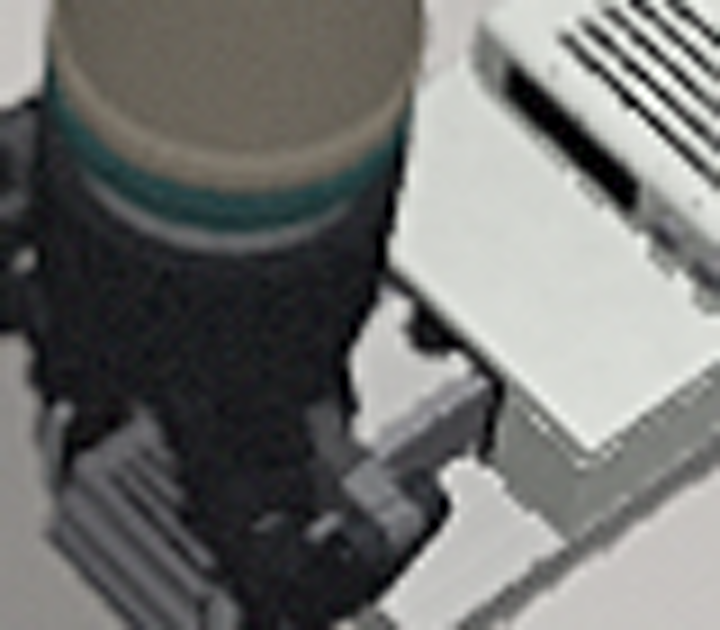

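```bash
python3 -m creep '{"slide":[[0.04,-0.0046,0],[0.08,-0.0092,0],[0.12,-0.0139,0],[0.16,-0.0185,0],[0.2,-0.0231,0],[0.24,-0.0277,0],[0.28,-0.0323,0],[0.32,-0.037,0],[0.36,-0.0415,0],[0.36,-0.0415,0],[0.36,-0.0415,0]],"twist":[[0,0,0],[0,0,0],[0,0,0],[0,0,0],[0,0,0],[0,0,0],[0,0,0],[0,0,0],[0,0,0],[0,0,0],[0,0,0]],"fingers":[-1,-1,-1,-1,-1,-1,-1,-1,-1,-1,-1]}'
python3 - <<'E'
from h import *
s=telemetry.get_state();print(s['contact_force'],s['position'],s['moment'])
E
```

```text
clock: 18.0
position: [0.5057, -0.0622, 0.03]
ee_rot: [-0.002, 0.059, 0.998, -0.0]
contact_force: [0.1, -0.5, -1.1]
width: 0.0487
[ 0.05040866 -0.53069972 -1.09219667] [ 0.50574104 -0.06215417  0.03004297] [-0.01304551  0.03008818  0.05341152]
```

```bash
python3 -m creep '{"slide":[[0.02,-0.0023,-0.003],[0.04,-0.0046,-0.006],[0.05,-0.0058,-0.006],[0.05,-0.0058,-0.006]],"twist":[[0,0,0],[0,0,0],[0,0,0],[0,0,0]],"fingers":[-1,-1,-1,-1]}'
python3 -m creep '{"slide":[[0.007,-0.0008,0],[0.014,-0.0016,0],[0.014,-0.0016,0]],"twist":[[0,0,0],[0,0,0],[0,0,0]],"fingers":[-1,-1,-1]}'
python3 - <<'E'
from h import *
d=grab('wrist','w17')
crop(d,'w17c',190,220,370,360,4)
E
```

```text
clock: 18.4
position: [0.5137, -0.0631, 0.0293]
ee_rot: [-0.002, 0.059, 0.998, -0.0]
contact_force: [-0.6, 0.6, 0.1]
width: 0.0486
clock: 18.7
position: [0.5157, -0.0634, 0.0293]
ee_rot: [-0.002, 0.059, 0.998, -0.0]
contact_force: [0.5, 0.1, -0.4]
width: 0.0488
```

View pics/w17c.png

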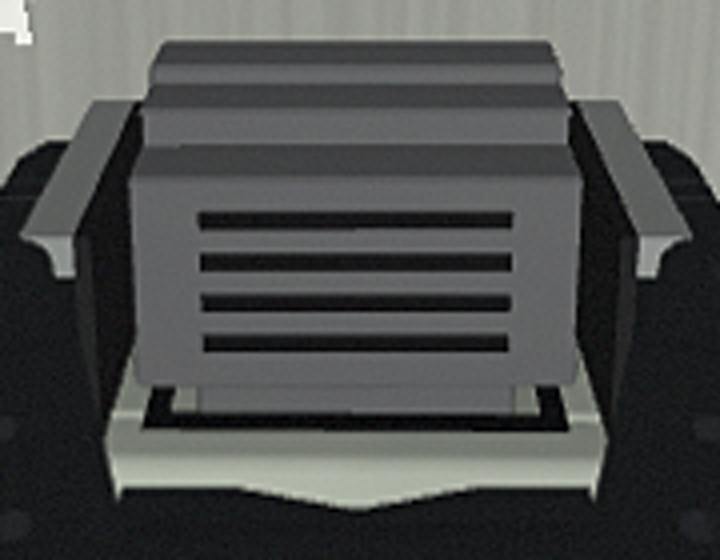

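The body is centred in the bay and a gap of a few mm is left. I'll creep on until there is contact.

```bash
python3 -m creep '{"slide":[[0.007,-0.0008,0],[0.014,-0.0016,0],[0.014,-0.0016,0]],"twist":[[0,0,0],[0,0,0],[0,0,0]],"fingers":[-1,-1,-1]}'
python3 -m creep '{"slide":[[0.007,-0.0008,0],[0.01,-0.0012,0],[0.01,-0.0012,0]],"twist":[[0,0,0],[0,0,0],[0,0,0]],"fingers":[-1,-1,-1]}'
python3 - <<'E'
from h import *
d=grab('wrist','w18')
crop(d,'w18c',190,220,370,360,4)
E
```

```text
clock: 19.05
position: [0.5163, -0.0633, 0.0291]
ee_rot: [-0.003, 0.059, 0.998, -0.0]
contact_force: [-3.9, -0.0, 1.8]
width: 0.0485
clock: 19.35
position: [0.5162, -0.0633, 0.029]
ee_rot: [-0.005, 0.059, 0.998, 0.0]
contact_force: [-7.4, -0.1, 3.8]
width: 0.0487
```

View pics/w18c.png

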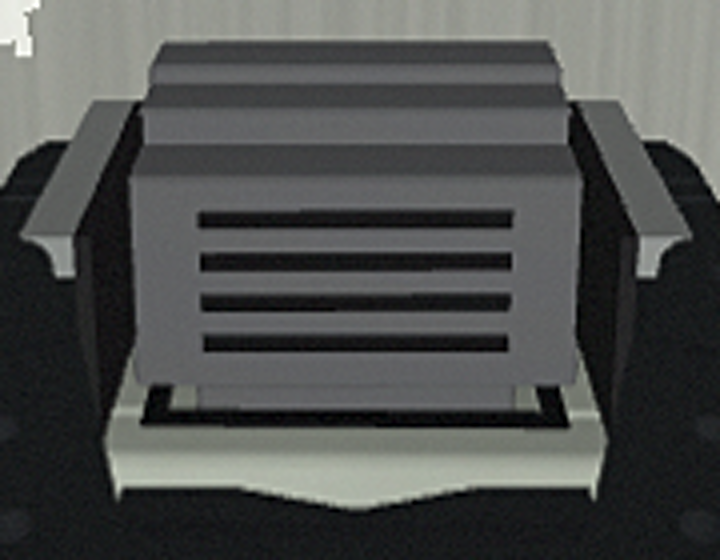

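Run:
```python
from fit import *
d=load('wrist'); C=[.5348,-.0659,-.1153]
for n,P in [('mouth top',[[0,-.02,.054],[0,.02,.054]]),('mouth low z50',[[0,-.02,.05],[0,.02,.05]]),('roof',[[0,-.05,.062],[0,.05,.062]]),('shoulder home',[[0,-.025,.05],[0,.025,.05]]),('shoulder -3mm',[[-.003,-.025,.05],[-.003,.025,.05]]),('headback',[[-.026,-.025,.05],[-.026,.025,.05]])]:
    print(n,((proj(d,W(C,P))-[190,220])*4).round(0).tolist())
```

```text
mouth top [[173.0, 410.0], [536.0, 410.0]]
mouth low z50 [[178.0, 388.0], [531.0, 388.0]]
roof [[-128.0, 458.0], [837.0, 458.0]]
shoulder home [[134.0, 388.0], [575.0, 388.0]]
shoulder -3mm [[133.0, 365.0], [576.0, 365.0]]
headback [[123.0, 176.0], [586.0, 176.0]]
```

```bash
python3 -m creep '{"slide":[[0,0,0],[0,0,0],[0,0,0],[0,0,0],[0,0,0.05],[0,0,0.2],[0,0,0.4],[-0.1,0,0.6],[-0.2,0.02,0.7],[-0.2,0.02,0.7],[-0.2,0.02,0.7]],"twist":[[0,0,0],[0,0,0],[0,0,0],[0,0,0],[0,0,0],[0,0,0],[0,0,0],[0,0,0],[0,0,0],[0,0,0],[0,0,0]],"fingers":[0.7,0.7,0.7,0.7,0.7,0.7,0.7,0.7,0.7,0.7,0.7]}'
python3 - <<'E'
from h import *
d=grab('wrist','w19')
crop(d,'w19c',180,200,380,360,4)
d=grab('scene'); crop(d,'s19',290,190,410,290,6)
E
```

```text
clock: 20.5
position: [0.4896, -0.0608, 0.1346]
ee_rot: [-0.001, 0.059, 0.998, -0.0]
contact_force: [0.4, -0.6, -0.2]
width: 0.0724
```

View pics/w19c.png

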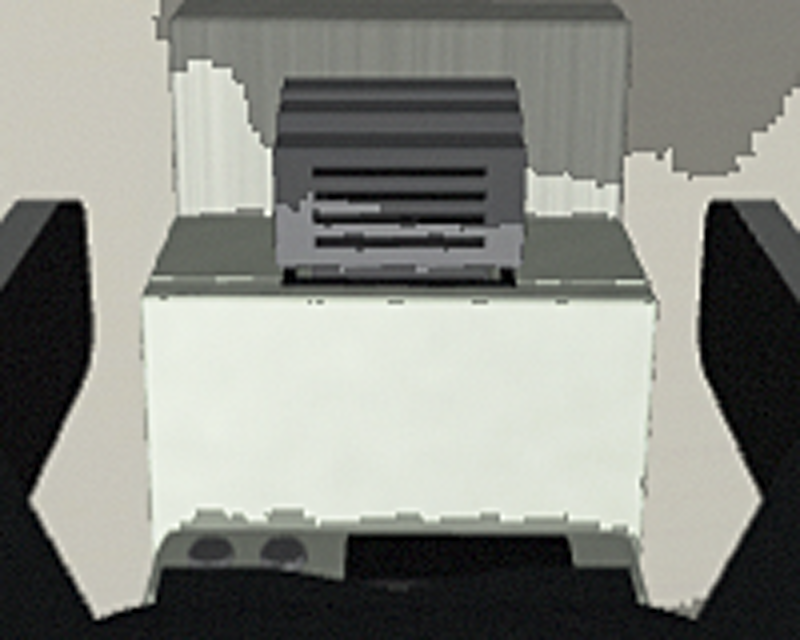

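View pics/s19.png

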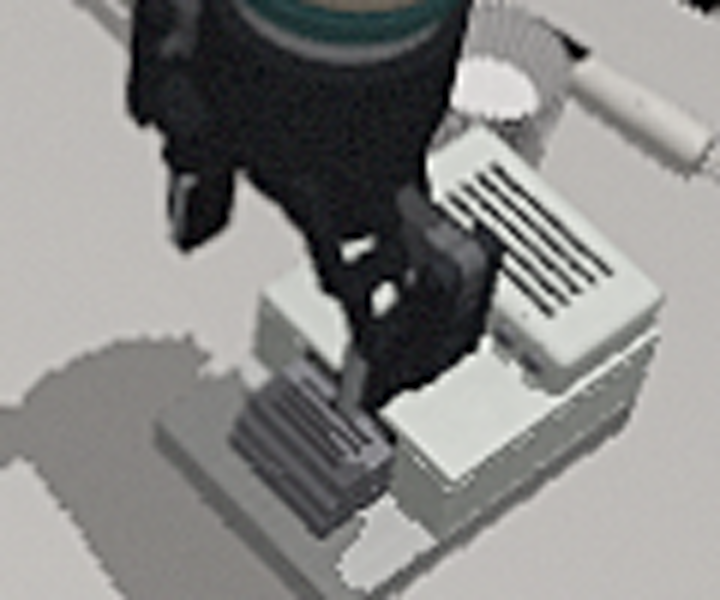

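Run:
```python
from fit import *
d=load('wrist')
m=[[-.045,-.05,.022],[-.045,.05,.022],[0,-.05,.022],[0,.05,.022],[0,-.05,.062],[0,.05,.062]]
p,r=fit([(d,m,[px(*c,180,200,4) for c in [(172,17),(629,18),(176,216),(622,216),(144,295),(656,297)]])],[.533,-.066,-.11]);print(p.round(4),r.round(2).tolist())
m=[[0,-.025,.05],[0,.025,.05],[-.026,-.025,.05],[-.026,.025,.05]]
c,r=fit([(d,m,[px(*k,180,200,4) for k in [(277,267),(524,267),(274,148),(526,147)]])],[.533,-.066,-.11]);print(c.round(4),r.round(2).tolist())
e=np.array([np.cos(p[2]),np.sin(p[2])]);dd=c[:2]-p[:2];print('in coder',dd@e,dd@[-e[1],e[0]],np.degrees(c[2]-p[2]))
```

```text
[ 0.5345 -0.0658 -0.1188] [[-1.36, 0.27], [1.08, 0.32], [-0.07, -0.76], [0.21, -0.46], [-1.09, 0.35], [0.94, 0.2]]
[ 0.5342 -0.0656 -0.1132] [[-0.14, 0.33], [0.09, 0.18], [-0.31, -0.27], [0.37, -0.19]]
in coder -0.00026509881199324897 0.00017024823906393048 0.32143489986449525
```

```bash
python3 -m creep '{"slide":[[-0.06,0.007,0],[-0.14,0.015,0],[-0.14,0.015,0],[-0.14,0.015,-0.2],[-0.14,0.015,-0.4],[-0.14,0.015,-0.55],[-0.14,0.015,-0.65],[-0.14,0.015,-0.65],[-0.14,0.015,-0.65]],"twist":[[0,0,0],[0,0,0],[0,0,0],[0,0,0],[0,0,0],[0,0,0],[0,0,0],[0,0,0],[0,0,0]],"fingers":[-1,-1,-1,-1,-1,-1,-1,-1,-1]}'
python3 - <<'E'
from h import *
d=grab('wrist'); crop(d,'w20c',180,200,380,360,4)
p=telemetry.get_state()['position'];e=np.array([np.cos(-.1153),np.sin(-.1153)]);D=p[:2]-[.5348,-.0659];print(p,D@e,D@[-e[1],e[0]])
E
```

```text
clock: 21.5
position: [0.4682, -0.0585, 0.0368]
ee_rot: [-0.002, 0.059, 0.998, -0.0]
contact_force: [0.1, -0.2, -0.1]
width: 0.0003
[ 0.46876137 -0.05865148  0.03736891] -0.06643406137560125 -0.00039700686959527696
```

View pics/w20c.png

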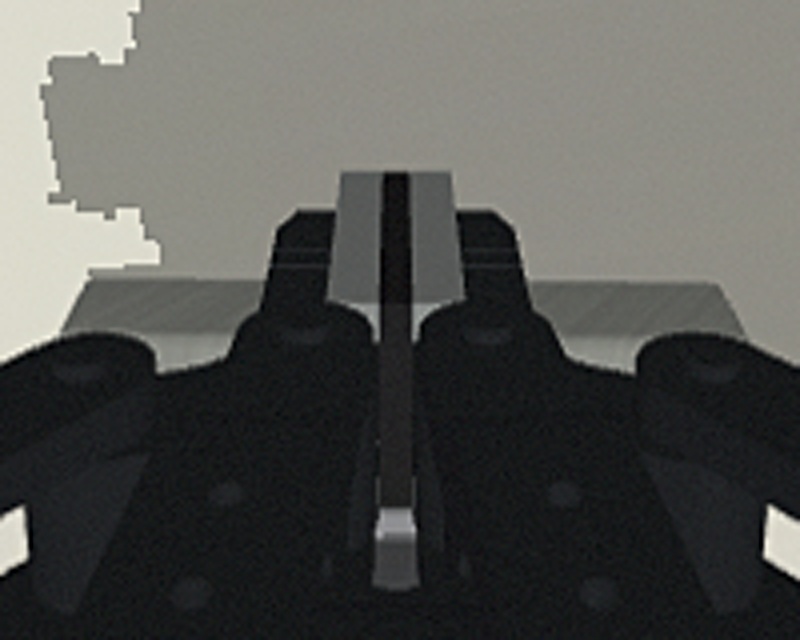

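```bash
python3 -m creep '{"slide":[[0.05,-0.006,0],[0.1,-0.0115,0],[0.12,-0.014,0],[0.13,-0.015,0],[0.13,-0.015,0]],"twist":[[0,0,0],[0,0,0],[0,0,0],[0,0,0],[0,0,0]],"fingers":[-1,-1,-1,-1,-1]}'
python3 -m creep '{"slide":[[0.01,-0.0012,0],[0.02,-0.0023,0],[0.02,-0.0023,0]],"twist":[[0,0,0],[0,0,0],[0,0,0]],"fingers":[-1,-1,-1]}'
```

```text
clock: 22.05
position: [0.4879, -0.0607, 0.0369]
ee_rot: [-0.002, 0.059, 0.998, -0.0]
contact_force: [0.5, 0.5, -0.2]
width: -0.0003
clock: 22.35
position: [0.4908, -0.0611, 0.0368]
ee_rot: [-0.002, 0.059, 0.998, -0.0]
contact_force: [-0.1, 0.1, 0.6]
width: 0.0004
```

```bash
python3 -m creep '{"slide":[[0.007,-0.0008,0],[0.014,-0.0016,0],[0.014,-0.0016,0]],"twist":[[0,0,0],[0,0,0],[0,0,0]],"fingers":[-1,-1,-1]}'
python3 -m creep '{"slide":[[0.007,-0.0008,0],[0.007,-0.0008,0],[0.007,-0.0008,0]],"twist":[[0,0,0],[0,0,0],[0,0,0]],"fingers":[-1,-1,-1]}'
```

```text
clock: 22.65
position: [0.4929, -0.0614, 0.0368]
ee_rot: [-0.002, 0.059, 0.998, -0.0]
contact_force: [0.5, 0.5, 0.2]
width: 0.0001
clock: 22.95
position: [0.4935, -0.0613, 0.0367]
ee_rot: [-0.002, 0.059, 0.998, -0.0]
contact_force: [0.2, 0.1, 0.4]
width: 0.0
```

```bash
python3 -m creep '{"slide":[[0.007,-0.0008,0],[0.007,-0.0008,0],[0.007,-0.0008,0]],"twist":[[0,0,0],[0,0,0],[0,0,0]],"fingers":[-1,-1,-1]}'
python3 -m creep '{"slide":[[0.007,-0.0008,0],[0.007,-0.0008,0],[0.007,-0.0008,0]],"twist":[[0,0,0],[0,0,0],[0,0,0]],"fingers":[-1,-1,-1]}'
```

```text
clock: 23.25
position: [0.4937, -0.0613, 0.0366]
ee_rot: [-0.003, 0.059, 0.998, 0.0]
contact_force: [-3.3, 0.8, 2.0]
width: -0.0002
clock: 23.55
position: [0.4938, -0.0612, 0.0365]
ee_rot: [-0.004, 0.059, 0.998, 0.0]
contact_force: [-5.9, 1.1, 3.6]
width: -0.0003
```

The push meets a firm stop at once, so the cassette is home. I'll withdraw and take a last look.

```bash
python3 -m creep '{"slide":[[-0.05,0.006,0],[-0.15,0.017,0],[-0.2,0.023,0.1],[-0.2,0.023,0.3],[-0.2,0.023,0.6],[-0.2,0.023,0.9],[-0.2,0.023,0.9],[-0.2,0.023,0.9]],"twist":[[0,0,0],[0,0,0],[0,0,0],[0,0,0],[0,0,0],[0,0,0],[0,0,0],[0,0,0]],"fingers":[-1,-1,-1,-1,-1,-1,-1,-1]}'
python3 -m creep '{"slide":[[-0.25,0.25,0.2],[-0.4,0.5,0.3],[-0.4,0.8,0.3],[-0.4,1,0.3],[-0.4,1,0.3],[-0.4,1,0.3]],"twist":[[0,0,0],[0,0,0],[0,0,0],[0,0,0],[0,0,0],[0,0,0]],"fingers":[-1,-1,-1,-1,-1,-1]}'
python3 - <<'E'
from h import *
d=grab('scene','s21'); crop(d,'s21c',300,200,410,295,6)
d=grab('top','t21')
E
```

```text
clock: 24.35
position: [0.4674, -0.0587, 0.1732]
ee_rot: [0.001, 0.059, 0.998, -0.001]
contact_force: [-0.2, -0.7, 0.2]
width: 0.0001
clock: 24.95
position: [0.4053, 0.092, 0.2155]
ee_rot: [-0.003, 0.058, 0.998, -0.001]
contact_force: [-0.4, -0.6, 0.0]
width: -0.0001
```

View pics/s21.png

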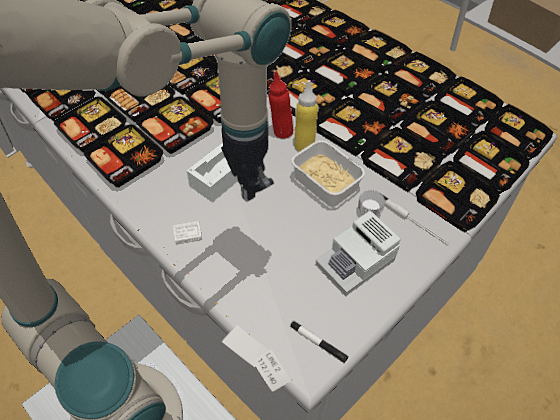

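View pics/s21c.png

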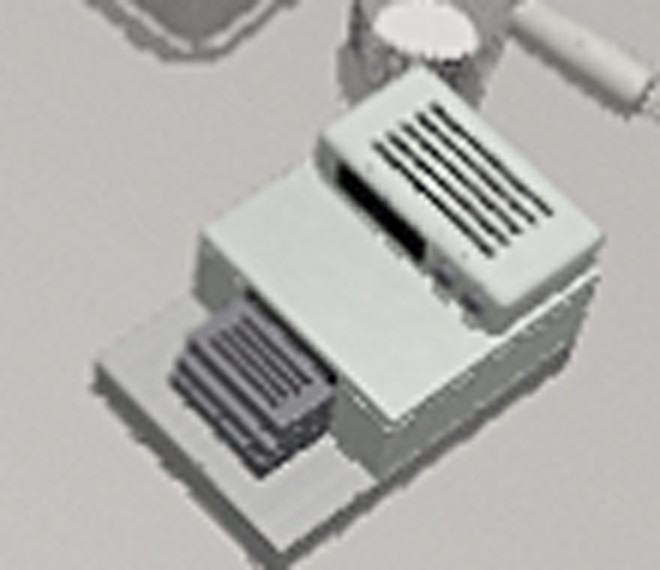

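View pics/t21.png

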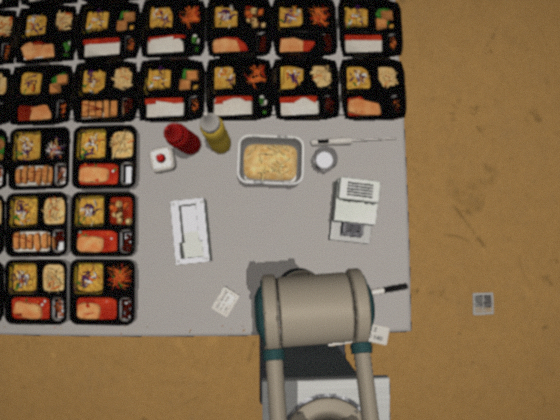

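The head sits flat on the apron against the mouth (crop at 255,390). The rack is empty and the bystanders stand where they were. The arm is clear of everything.

```bash
python3 -c "
from rig import order
print(order.sign_off())"
```

```text
the job is handed in; nothing more can be done
None
```

The cassette is in the coder's bay with its head against the mouth, and the job is handed in at about 25 s of the 58 s allowed.

- **Order of work:** I tipped it by pressing on the head and lifted it out by the nose. I laid it flat and right way up on the clear worktop and let go. Then I took it again by the head, slid it in nose first until it met a stop at about 7 N, and let go.
- **Seating check:** After I let go, the wrist picture put the shoulder within about 0.3 mm of home and the cassette centred in the bay to about 0.2 mm. A last push on the back of the head with closed fingers, at about 6 N, gave a firm stop and moved nothing I could see.
- **Surroundings:** In the last pictures the rack is empty and the bystanders I could see stand as before. The arm hid part of the marker from above and the left of the rack from the side. The arm was clear of everything at hand-in.
- **Disagreements:** The cameras disagreed on positions by 2–4 mm, so I used the wrist camera for the fit. The last wrist picture shows about 0.3° of yaw between cassette and coder, which is within its measuring error. Once, after the worktop placing, I tilted the empty gripper about 5° the wrong way and corrected it before gripping the head.

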